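Punch a hole centre through the jig bush with an automatic punch

TASK

Take the automatic centre punch (the tallest of the three collared tools) out of the wooden tool stand, set its nose into the guide bush of the drill jig and press it straight down on the bar underneath until its spring trips with a snap; ease off as soon as it snaps, and never ram it or let it trip anywhere else. Then put it gently back, upright and fully seated, in the stand hole it came from, and leave the other things alone.

Things in the scene. Friction and masses are not known exactly. Their poses are not given: they have to be found in the camera images.
- punch: Automatic centre punch, plain steel, about 150 g, 143 mm long, hanging upright in one of the stand's holes (which one varies), its collar resting on the stand's top. Origin: on its axis, at the underside of its dark collar (28 mm diameter, 6 mm thick); z up its axis. Below the collar: body 16 mm in diameter, narrowing at its foot 44 mm down, then the 7 mm plunger, its tip 81 mm below the origin.
- plunger (a joint): How far the plunger is pushed up into the punch, m: 0 = fully out, 0.008 = hard end stop. It springs back by itself. The push needed is about 1.5 N at 0, about 2.5 N at 0.004, rises to about 11 N at 0.0055 (there it trips: the plunger snaps in and the push falls), is only about 4 N at 0.007, and rises steeply at the end stop.
- punch_tip (a point): The tapered point of the plunger, on the punch's axis; it moves with the plunger. Hangs free in the stand.
- punch_grip (a point): Middle of the punch's round ribbed grip, 18 mm in diameter: 34 mm above the punch's origin; the grip runs from 6 to 62 mm above the origin. Fingertips may rest on the collar just below it, which keeps the punch from slipping when pressed.
- stand: Block of brown wood 56 x 150 x 90 mm high, fixed. Origin: centre of its underside; x across (56 mm), y along its length (150 mm), z up. Three upright through holes, 19 mm diameter with 2 mm chamfers, in its top face (90 mm up) at y = -45, 0 and +45 mm, x = 0. One tool hangs in each by its collar, so the punch's own hole is the only empty one once it is out.
- bush (a point): Centre of the mouth of the jig's guide bush, the single hole in the middle of the jig's bridge: 9 mm diameter with a 1 mm chamfer, upright, in a steel block 23 mm square whose top, 49 mm above the table, stands 3 mm above the bridge plate.
- jig: Drill jig fixed to the table: dark steel base 210 x 130 x 14 mm, two posts, aluminium bridge 60 x 123 mm with the bush in its middle and a cap screw near each end (top 52 mm up, the highest part). Origin: centre of its underside; x along the bar, y along the bridge. Under the bridge lies an aluminium bar whose thickness differs from job to job: its top is 9 to 26 mm below the bush's mouth. Bear on it with at most 20 N.
- drift: Bystander: short plain pin punch hanging in the stand, same 28 mm collar, 16 mm round head only 28 mm high over the stand. Origin under its collar.
- scriber: Bystander: short scriber hanging in the stand, same 28 mm collar, mushroom head 30 mm high over the stand, 18 mm wide. Origin under its collar.
- square: Bystander: steel engineer's square lying flat, stock 22 x 100 x 16 mm (origin under its middle), blade 120 mm along +x.
- hammer: Bystander: hammer lying along its own x, about 300 mm.
- wrench: Bystander: wrench lying along its own x, about 180 mm.
- oiler: Bystander: grey plastic bottle, 52 mm diameter, 130 mm high. Origin under its middle.
- offcut: Bystander: upright aluminium round offcut, 40 mm diameter, 35 mm high. Origin under its middle.
- collar_blank: Bystander: steel ring 48 mm diameter, 18 mm high, lying flat. Origin under its middle.
Things that resemble listed ones, but are neither listed nor needed, are in the scene too. Leave any pink or yellow look-alike of the punch alone.

How it is judged:
By the outcome, as a careful person would: the job done as asked, in the order asked, and still so for the second after the job is handed in, with the robot touching nothing.
It also fails if it takes over 53 s, if anything falls off the work surface, if the arm or the gripper's body presses on something with over 40 N, if the wrist force passes 120 N, or if a joint passes its speed limit or range.

ROBOT

A 6-joint arm with a two-finger parallel gripper is mounted at the origin on the work surface. World frame = base frame: x ahead of the robot, y to its left, z up, the work surface at z = 0. Lengths are in m, angles in rad, forces in N, time in s.
With the tool pointing down it reaches from about 0.275 to 0.825 m from the base axis. Payload 4.9 kg.
Tool frame: the origin (TCP) lies between the finger pads; the fingertips stand 19 mm ahead of it and the grasp point (between the pads) is the TCP (bot.tip_reach is the distance from the TCP to the fingertips, in m); z points along the fingers, x is the direction in which the jaws open and shut, and the axes are right-handed (so a half turn about z gives the same grasp; the last joint's range is limited). The gripper opens to 85 mm and grips with 20 to 120 N. Pads are 22 mm wide; open, the fingers measure 114 mm over their backs; the gripper's body (76 mm by 85 mm) begins 54 mm behind the grasp point. The pads swing forward as they close: fully open they stand 13 mm farther back than shut.
Start: joints at [-1.396, 0.326, -0.193, 1.052, 0, 1.437], TCP at [0.167, -0.524, 0.25] pointing down, gripper open.
Joint ranges: [-2.65, 2.65], [-0.97, 1.79], [-1.3, 1.35], [-1.93, 2.1], [-1.47, 1.37], [-3.14, 3.14]. Speed limits (rad/s): [2.57, 2.57, 3.14, 3.14, 3.14, 3.14].

INTERFACE

Orientations are given as a unit quaternion [x, y, z, w].
In Python, from workcell import bot gives the robot as it stands.
- The arm moves only by the tool move_arm, never from a script. Its argument "moves" is one flat list of numbers, 5 for each row, row after row: the shift along the tool's x, y, z scaled (see below), then the turn about the tool's z scaled (see below), then the closure in counts, from 0 (fully open) to 255 (shut). In form: [tx, ty, tz, roll, jaw, tx, ty, tz, roll, jaw, ...]. A call has 1 to 5 rows; each row shifts and turns the commanded pose from where the row before left it, along the tool's axes as they then stand; what a row does not reach is not made up. The controller multiplies each number of a shift by 300 mm and each number of a turn by 360 degrees. A row lasts 1/8 s, in which the tool goes at most 62.5 mm and 10.7 degrees, less where a joint would pass 70% of its speed; a pose out of reach is approached as far as the arm can. A call with a number of a shift or a turn outside -1 to 1 is refused whole. A call with a gripper value outside its range is refused whole. The fingers move at their own pace and stop on an object; "newtons" is the grip in N (left out, the last holds). Time passes only in rows, so rows that do not move let the fingers close. It gives the time, the measured TCP pose, the force and the opening at its end, in the units of the state.
- bot.read_state(): the state, without advancing time (a new reading comes with each control period).
- bot.camera(name): name is "scene" or "top" or "wrist"; returns the picture (400x640x3 uint8, red, green, blue); there is no depth.
- bot.get_calibration(name): a dict with "vfov" (degrees; the focal length in pixels is half the picture's height over the tangent of half this angle, whatever the lens; pixels are square), "cx", "cy" (the principal point, pixels), "rvec" (rotation vector, rad) and "tvec" (3), from world to camera coordinates, as OpenCV has them; the wrist camera has in their place "T_tool_cam" (4x4, takes a point from camera to tool coordinates, whose origin is the TCP and whose axes are the tool frame's). Camera axes: x right, y down, z forward; pixel columns grow to the right and rows downward; lengths in m; the calibration is good to about 2 mm. A picture is of the moment at which its call begins: read the wrist's pose just before it. get_calibration takes no time and is no camera call.
- bot.finish_job(): hands the job in, once; it reports no verdict.
The state is a dict: "time": time; "joint_pos": joint angles; "qd": joint speeds; "tau": joint torques, N m; "position": TCP position; "ee_rot": TCP orientation; "force": force on the tool from outside, world axes, zero at the start; "torque": the same for the moment, N m; "gripper_width": finger opening in m.
Only numpy, scipy, OpenCV 4.12 (cv2) and the standard library are available. Lean on these libraries where they do the work, as an engineer would, in place of code of your own. Each camera call takes 0.05 s, during which the arm holds its last target.

## Working session

There is one attempt and no reset: what is moved stays moved. The work goes in short steps, Python scripts to look and compute and a tool call to move; the robot and the scene stay as the last step left them, time stands still between calls to the robot, and variables do not carry over. Pictures are saved under pics/ and viewed, and the job is handed in when it is done.

Besides the shell and the picture viewer there is one more tool, called after "Call:" as name(argument=value, ...) on one line, values as JSON. move_arm: Moves the arm, as the interface text tells. Its arguments: {"type":"object","properties":{"moves":{"type":"array"},"newtons":{"type":"number"}},"required":["moves"]}

```bash
mkdir -p pics; ls
python3 - <<'E'
from workcell import bot
import cv2
s=bot.read_state(); print(s)
for n in ("scene","top","wrist"):
    print(n,bot.get_calibration(n))
for n in ("scene","top","wrist"):
    cv2.imwrite(f"pics/{n}0.png",bot.camera(n)[:,:,::-1])
print(bot.tip_reach)
E
```

```text
pics
{'time': 0.0, 'joint_pos': array([-1.39616975e+00,  3.26918807e-01, -1.93571871e-01,  1.05197230e+00,
       -2.76618360e-05,  1.43661827e+00]), 'qd': array([ 7.27020909e-04,  4.48049104e-05, -1.10437384e-03,  1.90737517e-04,
        8.17773619e-04, -1.70516265e-03]), 'tau': array([ 3.40484039e-04, -4.43397188e+01,  2.62443531e+01,  1.53920730e-02,
       -2.36394942e-05, -1.93424830e-05]), 'position': array([ 0.16707772, -0.52345101,  0.24952   ]), 'ee_rot': array([ 8.07440137e-01, -5.89948922e-01, -6.10626930e-04, -5.67238359e-04]), 'force': array([ 0.06385215,  0.05326509, -0.18029973]), 'torque': array([0.00271432, 0.01263376, 0.04163711]), 'gripper_width': 0.08542830729760234}
scene {'vfov': 50.66252221376915, 'cx': 315.7060562213133, 'cy': 202.1616157778288, 'rvec': array([ 1.58824086,  1.7374623 , -0.89760605]), 'tvec': array([ 0.04885087, -0.24864475,  1.70954844])}
top {'vfov': 56.66133391340651, 'cx': 322.1554310071189, 'cy': 202.34948050501754, 'rvec': array([ 2.12164082, -2.1239116 ,  0.20466443]), 'tvec': array([0.03005796, 0.60369989, 1.28361481])}
wrist {'vfov': 64.74427532225232, 'cx': 318.61435225260635, 'cy': 192.99377482541985, 'T_tool_cam': array([[ 9.99999336e-01, -8.67415761e-04, -7.58309718e-04,
        -1.05937173e-04],
       [ 1.05709191e-03,  9.52536869e-01,  3.04421410e-01,
        -7.71286506e-02],
       [ 4.58258036e-04, -3.04422010e-01,  9.52537154e-01,
        -1.23062046e-01],
       [ 0.00000000e+00,  0.00000000e+00,  0.00000000e+00,
         1.00000000e+00]])}
0.019
```

View pics/scene0.png

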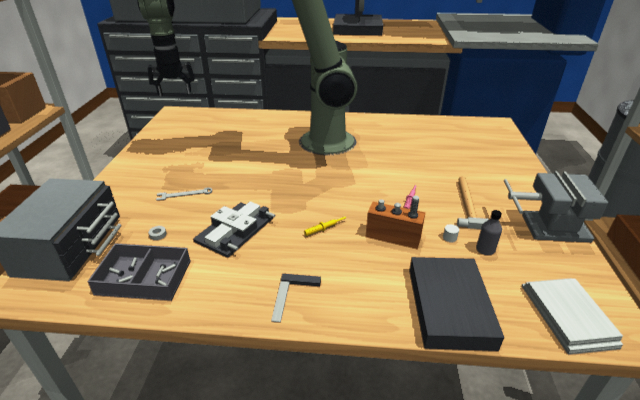

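View pics/top0.png

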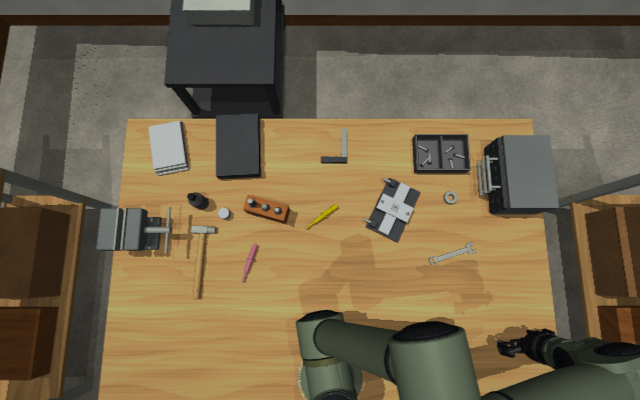

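View pics/wrist0.png

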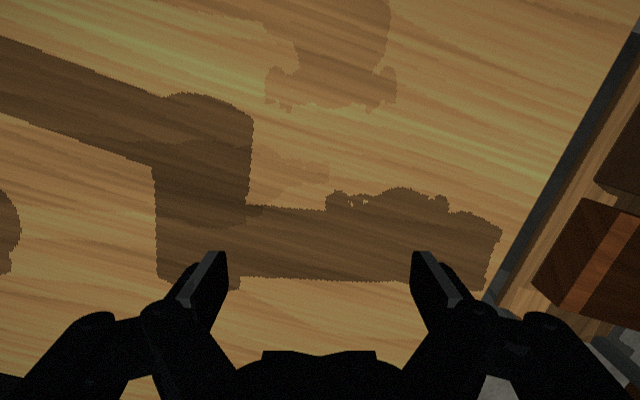

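The scene view shows the stand at about (397,222) with three steel tools at (380,205), (397,209) and (415,206). The top view shows them at (251,203), (264,209) and (278,211). The pink look-alike is at top (250,262), the yellow one at (322,215), and the jig bush near top (396,208). I'll crop closer to compare.

```bash
cat > h.py <<'E'
import numpy as np,cv2
from scipy.spatial.transform import Rotation as R
from workcell import bot
def K(c):
    f=200/np.tan(np.radians(c['vfov'])/2); return f,c['cx'],c['cy']
def cam(n,s=None):
    c=bot.get_calibration(n)
    if n=='wrist':
        T=np.eye(4);T[:3,:3]=R.from_quat(s['ee_rot']).as_matrix();T[:3,3]=s['position']
        W=T@c['T_tool_cam']; return K(c),W[:3,:3],W[:3,3]
    Rc=cv2.Rodrigues(c['rvec'])[0]; return K(c),Rc.T,-Rc.T@c['tvec']
def ray(C,uv):
    (f,cx,cy),Rm,o=C; d=Rm@np.array([(uv[0]-cx)/f,(uv[1]-cy)/f,1]); return o,d/np.linalg.norm(d)
def proj(C,p):
    (f,cx,cy),Rm,o=C; q=Rm.T@(np.array(p)-o); return np.array([f*q[0]/q[2]+cx,f*q[1]/q[2]+cy])
def atz(C,uv,z):
    o,d=ray(C,uv); return o+d*(z-o[2])/d[2]
def tri(*cu):
    A=np.zeros((3,3));b=np.zeros(3);rs=[ray(C,u) for C,u in cu]
    for o,d in rs:
        P=np.eye(3)-np.outer(d,d);A+=P;b+=P@o
    p=np.linalg.solve(A,b); return p,[np.linalg.norm((np.eye(3)-np.outer(d,d))@(p-o)) for o,d in rs]
def crop(im,x0,y0,x1,y1,k,name):
    cv2.imwrite('pics/'+name,cv2.resize(im[y0:y1,x0:x1],None,fx=k,fy=k,interpolation=cv2.INTER_CUBIC))
E
python3 - <<'E'
from h import *
a=cv2.imread('pics/scene0.png');b=cv2.imread('pics/top0.png')
crop(a,350,170,450,260,7,'c1.png')
crop(b,230,175,310,235,9,'c2.png')
crop(b,355,170,435,245,7,'c3.png')
crop(a,185,190,285,260,7,'c4.png')
T=cam('top')
for uv in [(251,203),(264,209),(278,211)]: print(atz(T,uv,.12))
print(atz(T,(396,208),.049), atz(T,(322,215),.01), atz(T,(250,262),.01))
E
```

```text
[0.58964094 0.27440374 0.12      ]
[0.56864932 0.22909515 0.12      ]
[0.56165013 0.18093396 0.12      ]
[ 0.58424738 -0.23859223  0.049     ] [0.5649234  0.02993578 0.01      ] [0.39248901 0.29161825 0.01      ]
```

View pics/c1.png

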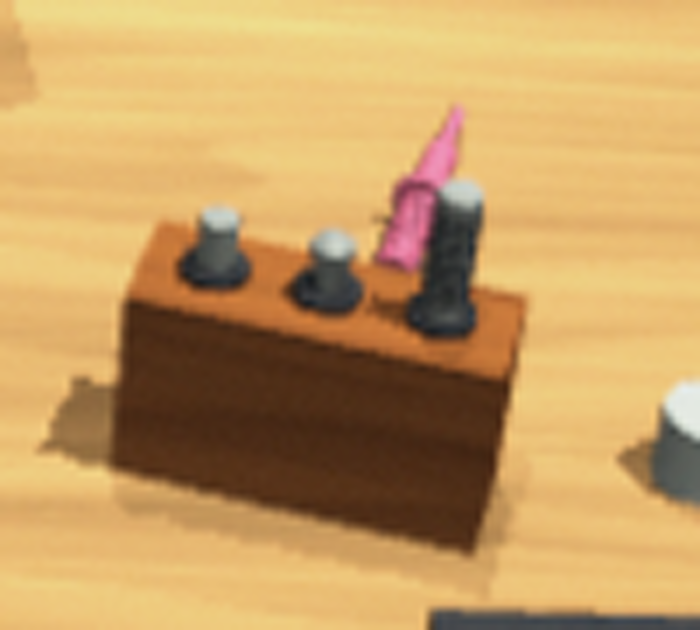

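View pics/c2.png

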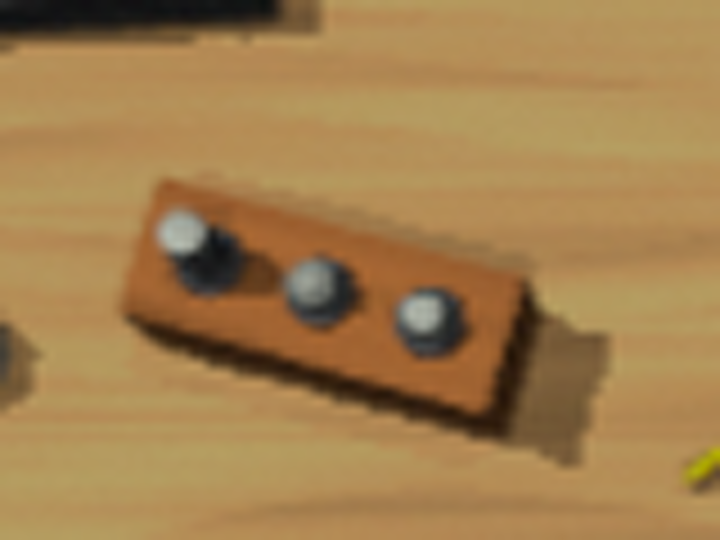

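View pics/c3.png

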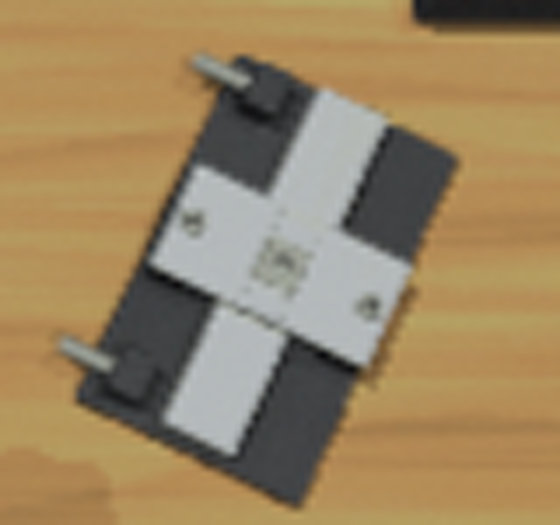

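View pics/c4.png

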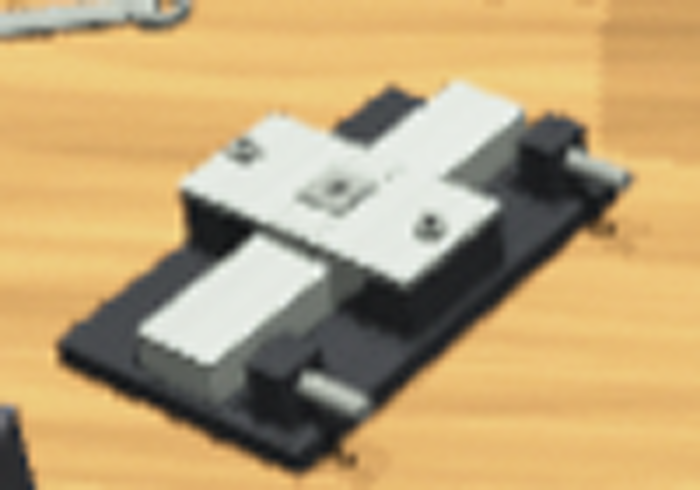

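The tallest of the three is clear: scene (415.7,197), top (250.2,200.8). It is plain steel with a ribbed grip and stands at the stand's +y (left) end. The other candidates are the short pin at scene (381,205), the scriber at (397,209), the pink tool at (408,200) lying behind the stand, and the yellow one at (326,226). Both coloured ones are on the table and don't count. Next I'll measure.

Run:
```python
from h import *
S=cam('scene');T=cam('top')
def cc(x0,y0,k): return lambda x,y:((x+.5)/k-.5+x0,(y+.5)/k-.5+y0)
s=cc(350,170,7);t=cc(230,175,9);js=cc(185,190,7);jt=cc(355,170,7)
print('top of punch',tri((S,s(461,190)),(T,t(182,232))))
print('collar',tri((S,s(442,313)),(T,t(209,262))))
for a,b in [((160,222),(530,275)),((526,298),(165,178)),((508,378),(122,315))]: print(tri((S,s(*a)),(T,t(*b))))
cs=[atz(T,t(*p),.09)[:2] for p in [(165,178),(530,275),(490,418),(122,315)]]
print(np.round(cs,4)); print(np.mean(cs,0)); d=cs[0]-cs[1];d2=cs[3]-cs[2];print(np.degrees(np.arctan2(d[1],d[0])),np.degrees(np.arctan2(d2[1],d2[0])),np.linalg.norm(d))
print('bush',tri((S,js(337,187)),(T,jt(281,262))))
print('screws',tri((S,js(431,227)),(T,jt(368,305))),tri((S,js(243,150)),(T,jt(193,222))))
```

```text
top of punch (array([0.59269644, 0.27244476, 0.15170365]), [np.float64(0.00026528758729391674), np.float64(0.00026528758729388183)])
collar (array([0.59237572, 0.27292049, 0.09296747]), [np.float64(0.00035994527556519954), np.float64(0.00035994527556515573)])
(array([0.58198434, 0.15326482, 0.12172189]), [np.float64(0.007916193152488012), np.float64(0.007916193152488036)])
(array([0.62034679, 0.29168987, 0.12186545]), [np.float64(0.005744913932028365), np.float64(0.005744913932028317)])
(array([0.57805452, 0.31012581, 0.05226696]), [np.float64(0.004884934198565493), np.float64(0.004884934198565528)])
[[0.6266 0.2923]
 [0.5877 0.1482]
 [0.5313 0.1628]
 [0.572  0.3071]]
[0.57937723 0.22757353]
74.89008076284267 74.25770883229787 0.14927188087479548
bush (array([ 0.5880648 , -0.23485299,  0.04923489]), [np.float64(0.0008305308945642575), np.float64(0.0008305308945643882)])
screws (array([ 0.56459575, -0.24493355,  0.01811335]), [np.float64(0.03967571302766459), np.float64(0.039675713027664566)]) (array([ 0.61255944, -0.22237007,  0.0835813 ]), [np.float64(0.03953629924981975), np.float64(0.03953629924981975)])
```

```bash
cat >> h.py <<'E'
def plan(target,yaw=None,n=None,step=0.05,jaw=0):
    """print rows from measured pose to target world pos, tool-x world yaw deg"""
    s=bot.read_state(); Rm=R.from_quat(s['ee_rot']).as_matrix(); p=s['position']
    y0=np.degrees(np.arctan2(Rm[1,0],Rm[0,0])); dyaw=0 if yaw is None else (yaw-y0+180)%360-180
    d=np.array(target)-p
    if n is None: n=int(max(np.ceil(np.linalg.norm(d)/step),np.ceil(abs(dyaw)/10),1))
    print('from',np.round(p,4),'yaw %.2f'%y0,'d',np.round(d,4),'dyaw %.2f'%dyaw,'rows',n)
    M=Rm
    for i in range(n):
        t=M.T@(d/n)/0.3; r=-dyaw/n/360
        print(*np.round(t,4),round(r,4),jaw,sep=', ')
        M=M@R.from_euler('z',r*360,degrees=True).as_matrix()
E
python3 -c "
from h import *
plan([0.56,-0.26,0.26],-15.4)"
```

```text
from [ 0.1671 -0.5236  0.2497] yaw -72.31 d [0.3929 0.2636 0.0103] dyaw 56.91 rows 10
-0.0439, -0.1515, -0.0034, -0.0158, 0
-0.0287, -0.1551, -0.0034, -0.0158, 0
-0.0132, -0.1572, -0.0034, -0.0158, 0
0.0025, -0.1577, -0.0034, -0.0158, 0
0.0181, -0.1567, -0.0034, -0.0158, 0
0.0336, -0.1541, -0.0034, -0.0158, 0
0.0487, -0.15, -0.0034, -0.0158, 0
0.0633, -0.1444, -0.0034, -0.0158, 0
0.0773, -0.1375, -0.0034, -0.0158, 0
0.0906, -0.1291, -0.0034, -0.0158, 0
```

Call:
move_arm(moves=[-0.044,-0.152,-0.003,-0.016,0,-0.029,-0.155,-0.003,-0.016,0,-0.013,-0.157,-0.003,-0.016,0,0.003,-0.158,-0.003,-0.016,0,0.018,-0.157,-0.003,-0.016,0])

```text
time: 0.78
position: [0.3646, -0.3905, 0.2546]
ee_rot: [0.929, -0.369, -0.0, -0.0]
force: [1.1, -0.2, -0.2]
gripper_width: 0.0852
```

Call:
move_arm(moves=[0.034,-0.154,-0.003,-0.016,0,0.049,-0.15,-0.003,-0.016,0,0.063,-0.144,-0.003,-0.016,0,0.077,-0.138,-0.003,-0.016,0,0.09,-0.13,-0.003,-0.014,0])

```text
time: 1.4
position: [0.5599, -0.2568, 0.259]
ee_rot: [0.991, -0.133, -0.0, -0.0]
force: [0.2, -1.2, 0.1]
gripper_width: 0.0855
```

Call:
move_arm(moves=[0,0,0,0,0,0,0,0,0,0])

```text
time: 1.65
position: [0.5583, -0.2578, 0.2587]
ee_rot: [0.991, -0.134, -0.001, -0.0]
force: [-0.0, 0.4, -0.2]
gripper_width: 0.0855
```

Run:
```python
from h import *
s=bot.read_state();im=bot.camera('wrist')[:,:,::-1];cv2.imwrite('pics/w1.png',im)
np.save('w1.npy',s,allow_pickle=True)
C=cam('wrist',s);print(s['time'],s['position'],R.from_quat(s['ee_rot']).as_matrix()[:,2],proj(C,[.588,-.235,.049]))
```

```text
1.65 [ 0.55826345 -0.25781612  0.25872262] [-1.36304207e-03  2.37066150e-04 -9.99999043e-01] [341.21050124 139.87413431]
```

View pics/w1.png

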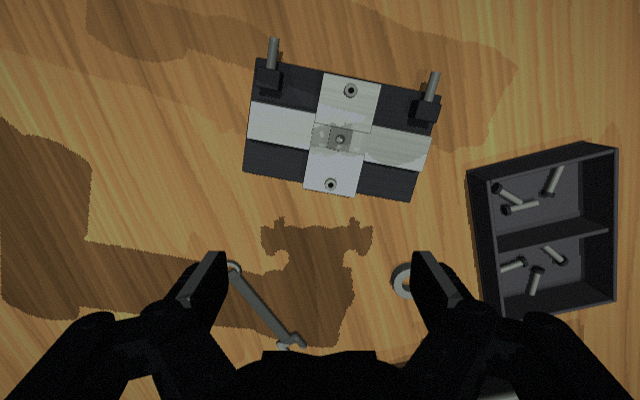

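The wrist view shows the bush at about (340,139), close to where I predicted it at (341,140). I'll take a second, closer view on the way.

Run:
```python
from h import *
crop(cv2.imread('pics/w1.png'),300,60,390,210,5,'w1c.png')
plan([0.58,-0.23,0.16],-15.4)
```

```text
from [ 0.5579 -0.2583  0.2589] yaw -15.49 d [ 0.0221  0.0283 -0.0989] dyaw 0.09 rows 3
0.0153, -0.0368, 0.1099, -0.0001, 0
0.0154, -0.0368, 0.1099, -0.0001, 0
0.0154, -0.0368, 0.1099, -0.0001, 0
```

View pics/w1c.png

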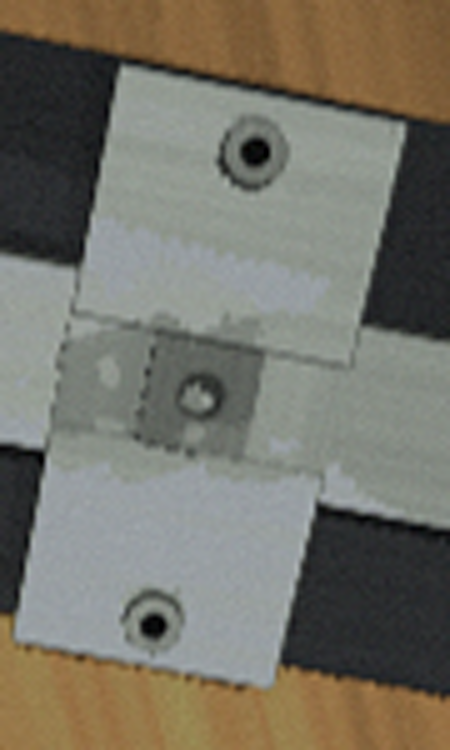

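Call:
move_arm(moves=[0.015,-0.037,0.11,0,0,0.015,-0.037,0.11,0,0,0.015,-0.037,0.11,0,0,0,0,0,0,0])

```text
time: 2.2
position: [0.5781, -0.229, 0.1579]
ee_rot: [0.991, -0.135, -0.003, -0.001]
force: [-0.1, -0.6, -0.5]
gripper_width: 0.0855
```

Run:
```python
from h import *
s=bot.read_state();im=bot.camera('wrist')[:,:,::-1];cv2.imwrite('pics/w2.png',im)
np.save('w2.npy',s,allow_pickle=True)
C=cam('wrist',s);uv=proj(C,[.588,-.235,.049]);print(s['time'],s['position'],uv)
u,v=uv.astype(int)
crop(im,u-60,max(v-45,0),u+60,v+45,6,'w2c.png');print(u-60,v-45)
```

```text
2.2 [ 0.57812202 -0.22899146  0.15785157] [334.85735503 201.38579492]
274 156
```

View pics/w2c.png

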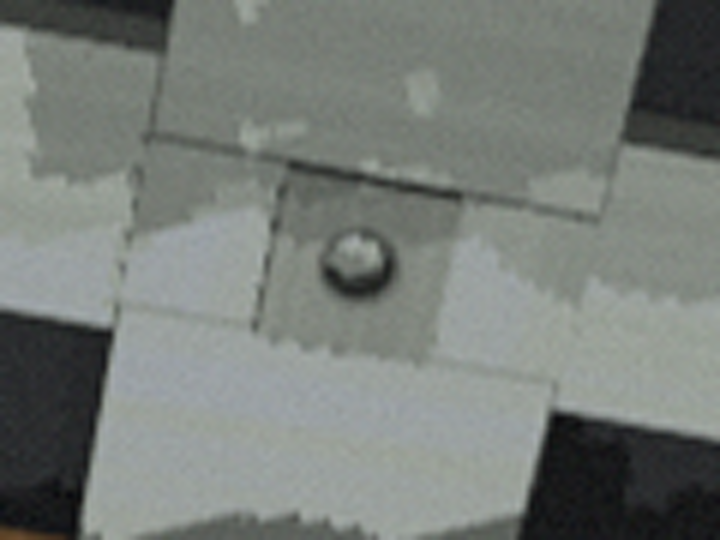

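Run:
```python
from h import *
c1=cam('wrist',np.load('w1.npy',allow_pickle=True).item());c2=cam('wrist',np.load('w2.npy',allow_pickle=True).item())
a=(339.6,138.6);b=(333.4,199.3)
print(tri((c1,a),(c2,b)),atz(c1,a,.049),atz(c2,b,.049))
plan([0.54,0.22,0.28],-15.4,step=.055)
```

```text
(array([ 0.58699629, -0.23369082,  0.04678496]), [np.float64(0.00025841360325327045), np.float64(0.0002584136032531858)]) [ 0.58670043 -0.23325727  0.049     ] [ 0.58734351 -0.23304061  0.049     ]
from [ 0.5792 -0.2299  0.1598] yaw -15.51 d [-0.0392  0.4499  0.1202] dyaw 0.11 rows 9
-0.0587, -0.1567, -0.0443, -0.0, 0
-0.0586, -0.1567, -0.0443, -0.0, 0
-0.0586, -0.1567, -0.0443, -0.0, 0
-0.0586, -0.1567, -0.0443, -0.0, 0
-0.0585, -0.1567, -0.0443, -0.0, 0
-0.0585, -0.1568, -0.0443, -0.0, 0
-0.0585, -0.1568, -0.0443, -0.0, 0
-0.0584, -0.1568, -0.0443, -0.0, 0
-0.0584, -0.1568, -0.0443, -0.0, 0
```

Call:
move_arm(moves=[-0.04,-0.163,-0.06,0,0,-0.04,-0.163,-0.06,0,0,-0.04,-0.163,-0.06,0,0,-0.04,-0.163,-0.06,0,0,-0.04,-0.163,-0.06,0,0])

```text
time: 2.88
position: [0.5885, 0.0225, 0.2536]
ee_rot: [0.991, -0.135, 0.002, 0.0]
force: [1.0, -0.7, -0.3]
gripper_width: 0.0853
```

Call:
move_arm(moves=[-0.04,-0.163,-0.02,0,0,-0.04,-0.163,-0.02,0,0,-0.04,-0.163,-0.02,0,0,-0.04,-0.163,0,0,0,0,0,0,0,0])

```text
time: 3.5
position: [0.5941, 0.2259, 0.2706]
ee_rot: [0.991, -0.133, 0.002, -0.001]
force: [-0.4, -1.0, -0.3]
gripper_width: 0.0852
```

Run:
```python
from h import *
s=bot.read_state();im=bot.camera('wrist')[:,:,::-1];cv2.imwrite('pics/w3.png',im)
np.save('w3.npy',s,allow_pickle=True)
C=cam('wrist',s);print(s['time'],s['position'],proj(C,[.5925,.2727,.152]),proj(C,[.5925,.2727,.093]))
```

```text
3.5 [0.59408028 0.22591083 0.27061757] [301.13572376 137.91925748] [304.26766967 129.39044695]
```

View pics/w3.png

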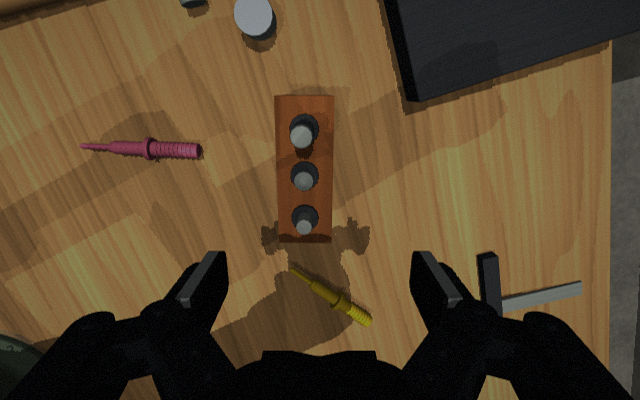

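The punch top is at (301,136), where predicted, and the pink and yellow tools lie clear on the table. I'm moving to just above the punch for a second view.

Run:
```python
from h import *
crop(cv2.imread('pics/w3.png'),260,85,350,255,4,'w3c.png')
plan([0.593,0.2725,0.205],-15.2)
```

```text
from [0.5941 0.2241 0.2703] yaw -15.34 d [-0.0011  0.0484 -0.0653] dyaw 0.14 rows 2
-0.0234, -0.0772, 0.1088, -0.0002, 0
-0.0233, -0.0772, 0.1088, -0.0002, 0
```

View pics/w3c.png

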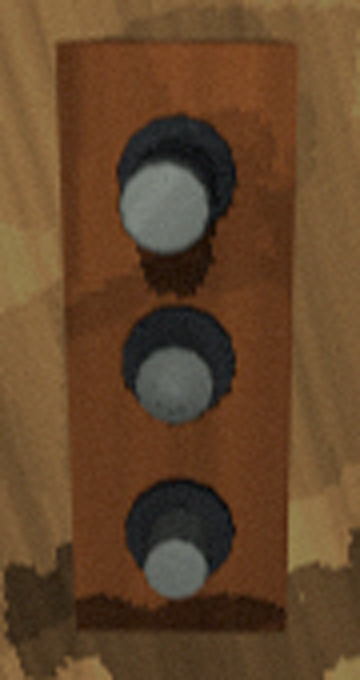

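Call:
move_arm(moves=[-0.016,-0.052,0.07,0,0,-0.016,-0.052,0.07,0,0,-0.016,-0.052,0.07,0,0,0,0,0,0,0,0,0,0,0,0])

```text
time: 4.18
position: [0.5931, 0.271, 0.2069]
ee_rot: [0.991, -0.135, 0.001, -0.0]
force: [0.2, -0.3, 0.7]
gripper_width: 0.0859
```

Run:
```python
from h import *
s=bot.read_state();im=bot.camera('wrist')[:,:,::-1];cv2.imwrite('pics/w4.png',im)
np.save('w4.npy',s,allow_pickle=True)
C=cam('wrist',s);print(s['time'],s['position'],proj(C,[.5925,.2727,.152]),proj(C,[.5925,.2727,.093]))
crop(im,240,100,400,260,4,'w4c.png')
```

```text
4.175 [0.59314512 0.27104186 0.20685543] [318.17612574 223.26639481] [318.15060991 193.70779535]
```

View pics/w4c.png

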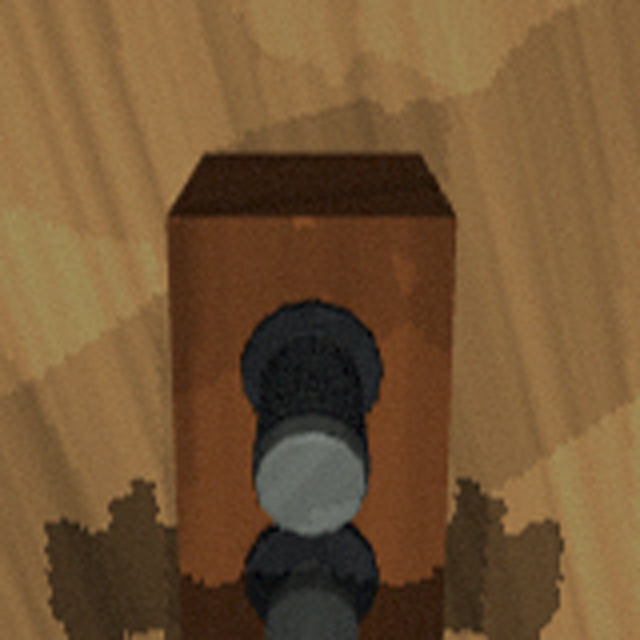

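Run:
```python
from h import *
c1=cam('wrist',np.load('w3.npy',allow_pickle=True).item());c2=cam('wrist',np.load('w4.npy',allow_pickle=True).item())
for a,b,z in [((301,136.3),(317.4,220.1),.152),((304,127.6),(317.6,192.),.096)]:
    print(tri((c1,a),(c2,b)),atz(c1,a,z),atz(c2,b,z))
plan([0.593,0.272,0.120],-15.4,n=5)
```

```text
(array([0.59235864, 0.27355614, 0.14881985]), [np.float64(0.00011515208354495501), np.float64(0.00011515208354477877)]) [0.5927437  0.27390023 0.152     ] [0.59260679 0.27483711 0.152     ]
(array([0.59266038, 0.27444544, 0.09390957]), [np.float64(0.00011909097020221433), np.float64(0.00011909097020228196)]) [0.59292223 0.27462043 0.096     ] [0.59272195 0.2750873  0.096     ]
from [0.5933 0.2712 0.207 ] yaw -15.53 d [-0.0003  0.0008 -0.087 ] dyaw 0.13 rows 5
-0.0004, -0.0004, 0.058, -0.0001, 0
-0.0004, -0.0004, 0.058, -0.0001, 0
-0.0004, -0.0004, 0.058, -0.0001, 0
-0.0004, -0.0004, 0.058, -0.0001, 0
-0.0004, -0.0004, 0.058, -0.0001, 0
```

Call:
move_arm(moves=[-0.003,-0.009,0.075,0,0,0,0,0.075,0,0,0,0,0.075,0,0,0,0,0.071,0,0,0,0,0,0,0])

```text
time: 4.85
position: [0.5916, 0.2742, 0.116]
ee_rot: [0.991, -0.135, -0.001, 0.001]
force: [-1.1, 0.1, 0.7]
gripper_width: 0.0853
```

Run:
```python
from h import *
s=bot.read_state();im=bot.camera('wrist')[:,:,::-1];cv2.imwrite('pics/w5.png',im)
im2=bot.camera('scene')[:,:,::-1];crop(im2,350,130,450,260,5,'s5.png')
print(s['time'],s['position'],s['force'])
plan([0.5927,0.2742,0.118],-15.4,n=1)
```

```text
4.85 [0.59159459 0.27424019 0.1159871 ] [-1.14830879  0.12210002  0.68797976]
from [0.593  0.275  0.1179] yaw -15.47 d [-0.0003 -0.0008  0.0001] dyaw 0.07 rows 1
-0.0001, 0.0028, -0.0004, -0.0002, 0
```

View pics/w5.png

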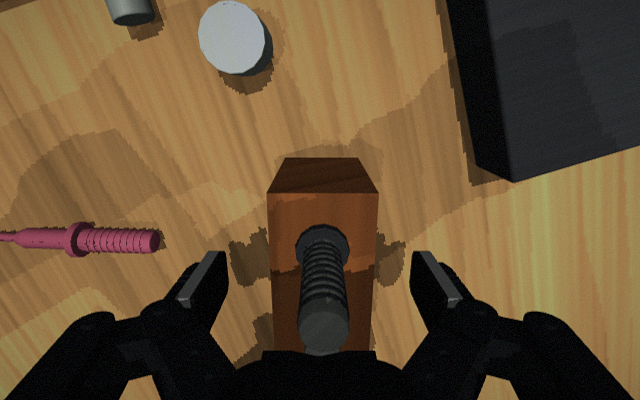

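View pics/s5.png

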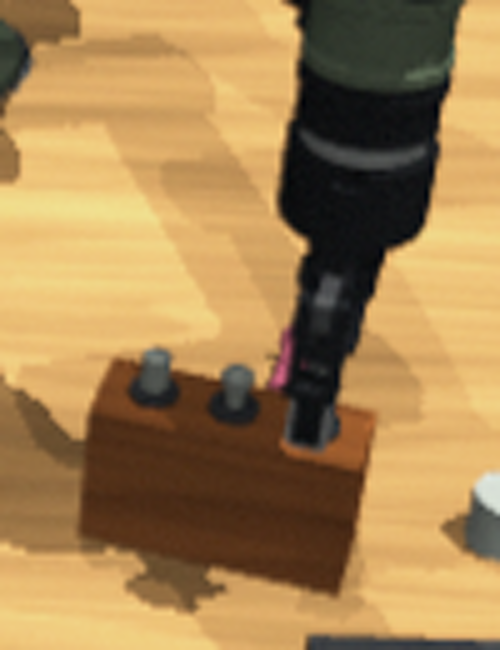

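Call:
move_arm(moves=[0,0,0,0,120,0,0,0,0,180,0,0,0,0,255,0,0,0,0,255,0,0,0,0,255], newtons=70)

```text
time: 5.58
position: [0.5923, 0.2755, 0.1169]
ee_rot: [0.991, -0.134, 0.0, -0.0]
force: [-1.0, -0.1, 2.2]
gripper_width: 0.0165
```

Call:
move_arm(moves=[0,0,0,0,255,0,0,0,0,255])

```text
time: 5.82
position: [0.5923, 0.2755, 0.1169]
ee_rot: [0.991, -0.134, 0.0, -0.0]
force: [-0.1, -0.3, 4.5]
gripper_width: 0.0161
```

Run:
```python
from h import *
s=bot.read_state();im=bot.camera('wrist')[:,:,::-1];cv2.imwrite('pics/w6.png',im)
print(s['time'],s['position'],s['force'],s['gripper_width'])
```

```text
5.825 [0.59232545 0.27547438 0.11689842] [-0.06533928 -0.28823417  4.45799145] 0.016143153618985096
```

View pics/w6.png

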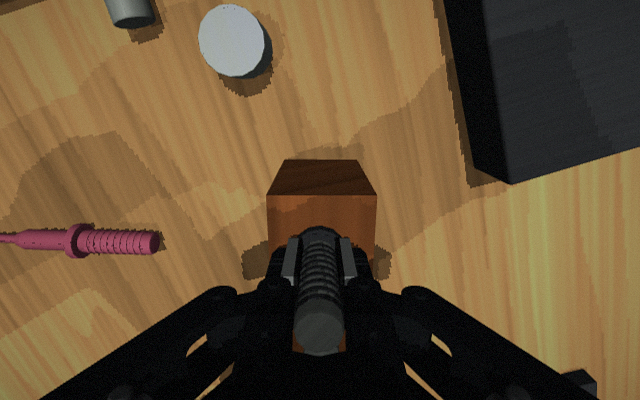

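The punch is held with its collar under the fingertips (width 16 mm, a light 4.5 N). I'm lifting straight up, slowly at first.

Call:
move_arm(moves=[0,0,-0.01,0,255,0,0,-0.03,0,255,0,0,-0.06,0,255,0,0,-0.07,0,255,0,0,-0.08,0,255])

```text
time: 6.5
position: [0.5913, 0.2753, 0.1929]
ee_rot: [0.991, -0.134, -0.001, 0.0]
force: [-0.4, -0.8, -0.2]
gripper_width: 0.016
```

Call:
move_arm(moves=[0,0,-0.1,0,255,0,0,-0.1,0,255,0,0,-0.1,0,255,0,0,0,0,255,0,0,0,0,255])

```text
time: 7.12
position: [0.5913, 0.2752, 0.2807]
ee_rot: [0.991, -0.134, -0.001, 0.0]
force: [0.6, 0.4, -2.0]
gripper_width: 0.0165
```

Run:
```python
from h import *
s=bot.read_state();im=bot.camera('wrist')[:,:,::-1];cv2.imwrite('pics/w7.png',im)
im2=bot.camera('scene')[:,:,::-1];cv2.imwrite('pics/s7.png',im2);crop(im2,340,110,460,260,5,'s7c.png')
np.save('w7.npy',s,allow_pickle=True)
print(s['time'],s['position'],s['force'],s['torque'],s['gripper_width'])
```

```text
7.125 [0.59133055 0.27522925 0.28069252] [ 0.5669889   0.38560672 -2.01608131] [-0.04990413 -0.0504564  -0.0001117 ] 0.01645341221073157
```

View pics/w7.png

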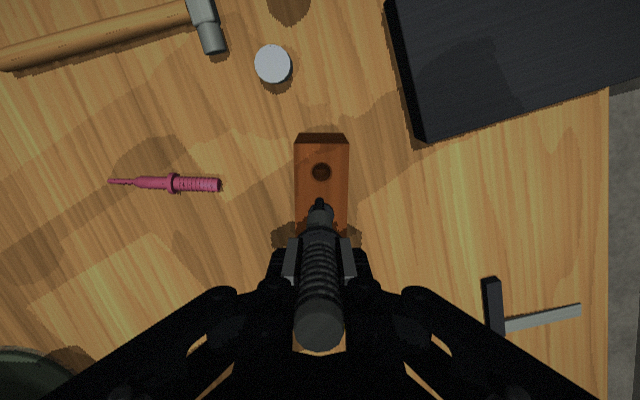

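View pics/s7c.png

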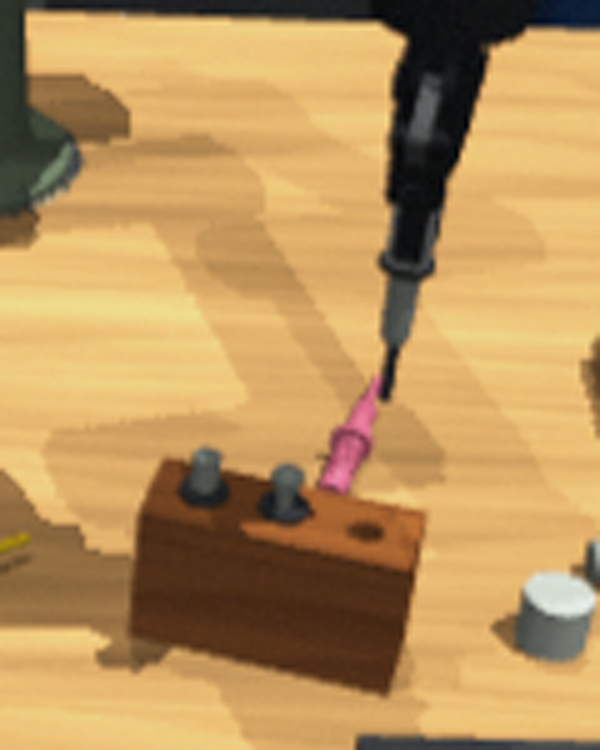

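The punch is out. The wrist view shows the empty hole at (321,172) and the plunger tip near (320,202). Next is the exact tip position in the tool frame.

Run:
```python
from h import *
im=cv2.imread('pics/w7.png')
crop(im,275,125,365,225,6,'w7c.png')
g=cv2.convertScaleAbs(im,alpha=2.5,beta=20);crop(g,275,180,365,280,6,'w7d.png')
```

```text
(no output)
```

View pics/w7c.png

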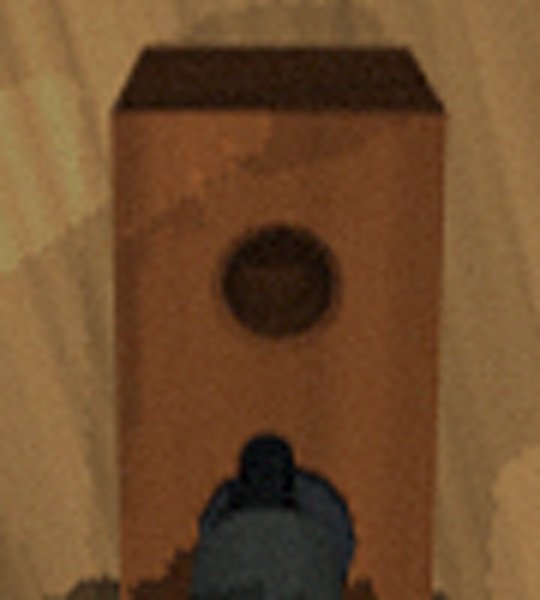

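View pics/w7d.png

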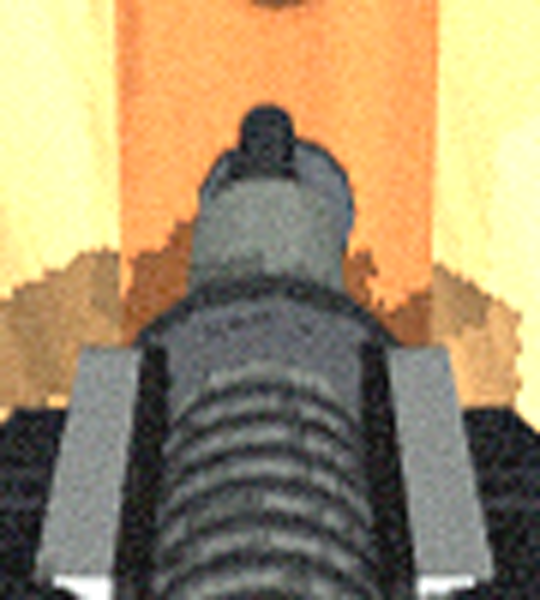

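Run:
```python
from h import *
s=np.load('w7.npy',allow_pickle=True).item();C=cam('wrist',s)
Rm=R.from_quat(s['ee_rot']).as_matrix();p=s['position']
f,cx,cy=C[0];print('f',f)
hole=((279.5)/6-.5+275,(282.5)/6-.5+125);print('hole',hole,atz(C,hole,.09))
tip=(319.1,201.9)
for zt in (.100,.104,.108):
    w=atz(C,tip,p[2]-zt); print(zt,w,Rm.T@(w-p))
S=cam('scene');st=((387.5)/5-.5+340,(397.5)/5-.5+110)
print(st,'pred for straight tip',proj(S,p+Rm@[0,0,.108]),proj(S,p+Rm@[0,-.002,.108]),proj(S,p+Rm@[0.002,0,.108]),tri((S,st),(C,tip)))
```

```text
f 315.4885792755002
hole (321.0833333333333, 171.58333333333334) [0.59271525 0.27512304 0.09      ]
0.1 [0.5905068  0.27475551 0.18069252] [-0.00052893  0.00060197  0.1000013 ]
0.104 [0.59013222 0.27340025 0.17669252] [-0.00052401  0.0020051   0.10400234]
0.108 [0.58975764 0.27204498 0.17269252] [-0.00051909  0.00340822  0.10800337]
(417.0, 189.0) pred for straight tip [417.59378288 189.8646093 ] [418.36000754 190.01268798] [417.46350113 190.26538653] (array([0.59011541, 0.27314749, 0.17484769]), [np.float64(0.0003811800699961754), np.float64(0.0003811800699961363)])
```

Run:
```python
from h import *
for i in range(2): plan([0.588,-0.2317,0.25],-15.4,n=11)
```

```text
from [0.5911 0.2751 0.2798] yaw -15.43 d [-0.0031 -0.5068 -0.0298] dyaw 0.03 rows 11
0.04, 0.1483, 0.0092, -0.0, 0
0.04, 0.1483, 0.0092, -0.0, 0
0.04, 0.1483, 0.0092, -0.0, 0
0.04, 0.1483, 0.0092, -0.0, 0
0.04, 0.1483, 0.0092, -0.0, 0
0.0399, 0.1483, 0.0092, -0.0, 0
0.0399, 0.1483, 0.0092, -0.0, 0
0.0399, 0.1483, 0.0092, -0.0, 0
0.0399, 0.1483, 0.0092, -0.0, 0
0.0399, 0.1483, 0.0092, -0.0, 0
0.0399, 0.1483, 0.0092, -0.0, 0
from [0.5911 0.2751 0.2798] yaw -15.43 d [-0.0031 -0.5068 -0.0298] dyaw 0.03 rows 11
0.04, 0.1483, 0.0092, -0.0, 0
0.04, 0.1483, 0.0092, -0.0, 0
0.04, 0.1483, 0.0092, -0.0, 0
0.04, 0.1483, 0.0092, -0.0, 0
0.04, 0.1483, 0.0092, -0.0, 0
0.0399, 0.1483, 0.0092, -0.0, 0
0.0399, 0.1483, 0.0092, -0.0, 0
0.0399, 0.1483, 0.0092, -0.0, 0
0.0399, 0.1483, 0.0092, -0.0, 0
0.0399, 0.1483, 0.0092, -0.0, 0
0.0399, 0.1483, 0.0092, -0.0, 0
```

Call:
move_arm(moves=[0.016,0.06,0,0,255,0.035,0.13,0,0,255,0.043,0.16,0,0,255,0.043,0.16,0,0,255,0.043,0.16,0,0,255])

```text
time: 7.85
position: [0.5898, 0.0646, 0.2808]
ee_rot: [0.991, -0.135, -0.001, 0.0]
force: [1.0, -1.2, -1.6]
gripper_width: 0.0166
```

Call:
move_arm(moves=[0.043,0.16,0,0,255,0.043,0.16,0,0,255,0.043,0.16,0,0,255,0.043,0.16,0,0,255,0.043,0.16,0,0,255])

```text
time: 8.48
position: [0.5877, -0.1837, 0.2809]
ee_rot: [0.991, -0.135, -0.001, 0.0]
force: [0.4, -1.1, -1.0]
gripper_width: 0.0168
```

Call:
move_arm(moves=[0.035,0.13,0.05,0,255,0.01,0.031,0.05,0,255,0,0,0,0,255,0,0,0,0,255])

```text
time: 8.98
position: [0.5889, -0.2304, 0.2516]
ee_rot: [0.991, -0.134, -0.0, -0.0]
force: [0.2, 0.4, -0.6]
gripper_width: 0.016
```

Run:
```python
from h import *
s=bot.read_state();im=bot.camera('wrist')[:,:,::-1];cv2.imwrite('pics/w8.png',im)
np.save('w8.npy',s,allow_pickle=True)
print(s['time'],s['position'],s['force'],s['torque'],s['gripper_width'])
plan([0.588,-0.2317,0.18],-15.4,n=3)
```

```text
8.975 [ 0.58894857 -0.2303726   0.25160353] [ 0.19657512  0.39430236 -0.59172294] [-0.01650995  0.02249508  0.00155579] 0.01603943112015598
from [ 0.5893 -0.2303  0.2521] yaw -15.34 d [-0.0013 -0.0014 -0.0721] dyaw -0.06 rows 3
-0.0011, 0.0019, 0.0801, 0.0001, 0
-0.0011, 0.0019, 0.0801, 0.0001, 0
-0.0011, 0.0019, 0.0801, 0.0001, 0
```

View pics/w8.png

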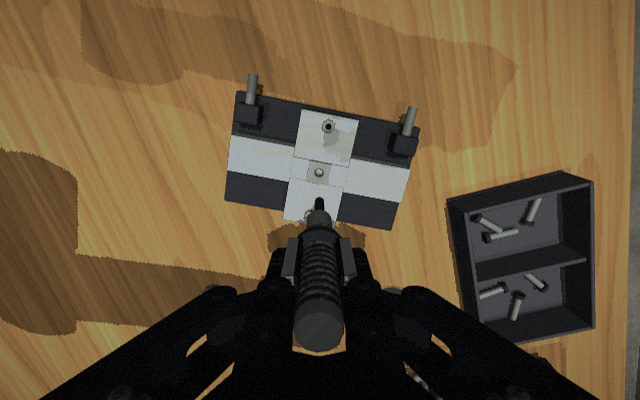

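Call:
move_arm(moves=[-0.001,0.002,0.09,0,255,-0.001,0.002,0.09,0,255,-0.001,0.002,0.08,0,255,0,0,0,0,255,0,0,0,0,255])

```text
time: 9.65
position: [0.5887, -0.2325, 0.175]
ee_rot: [0.991, -0.134, 0.001, 0.0]
force: [-0.4, -1.8, -1.2]
gripper_width: 0.0164
```

Run:
```python
from h import *
s=bot.read_state();im=bot.camera('wrist')[:,:,::-1];cv2.imwrite('pics/w9.png',im)
np.save('w9.npy',s,allow_pickle=True)
im2=bot.camera('scene')[:,:,::-1];cv2.imwrite('pics/s9.png',im2);crop(im2,185,160,285,260,6,'s9c.png')
print(s['time'],s['position'],s['force'],s['torque'],s['gripper_width'])
crop(im,270,140,370,240,6,'w9c.png')
S=cam('scene');C=cam('wrist',s);print(proj(C,[.587,-.233,.049]))
```

```text
9.65 [ 0.58869855 -0.23251334  0.17499184] [-0.41916821 -1.79820615 -1.18069763] [0.01426266 0.00876119 0.06586711] 0.016430989076198478
[317.58683792 191.81193809]
```

View pics/w9c.png

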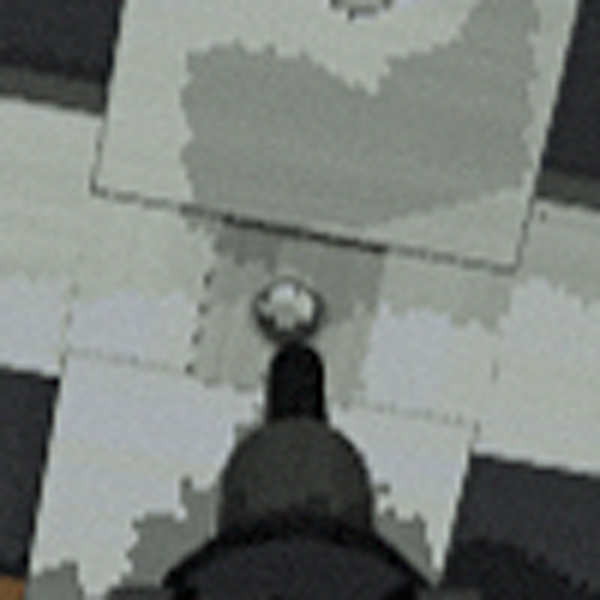

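View pics/s9c.png

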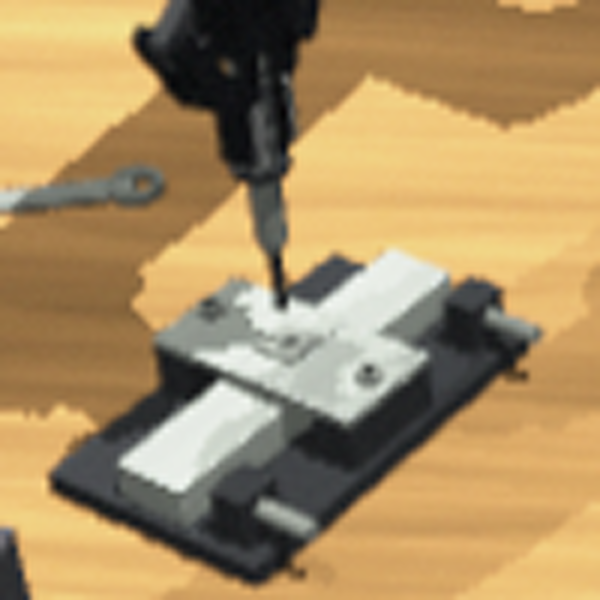

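Run:
```python
from h import *
s=np.load('w9.npy',allow_pickle=True).item();C=cam('wrist',s)
Rm=R.from_quat(s['ee_rot']).as_matrix();p=s['position'];print(Rm[:,2])
b=atz(C,(317.6,191.25),.049);print('bush tool',Rm.T@(b-p),b)
for zt in (.098,.100,.102,.104): print(zt,Rm.T@(atz(C,(318.9,201.25),p[2]-zt)-p))
s2=bot.read_state();print(s2['position'],s2['force'])
```

```text
[ 1.72608827e-03 -8.56321193e-04 -9.99998144e-01]
bush tool [-0.00173535  0.00038538  0.12598894] [ 0.58714058 -0.23253314  0.049     ]
0.098 [-0.00068249 -0.00060802  0.09799867]
0.1 [-6.81372234e-04  8.88402042e-05  9.99989297e-02]
0.102 [-0.00068025  0.0007857   0.10199919]
0.104 [-0.00067913  0.00148257  0.10399945]
[ 0.58885535 -0.23298525  0.17526566] [ 0.81648862  0.51370236 -1.52000533]
```

Call:
move_arm(moves=[-0.0035,0,0.022,0,255,0,0,0.022,0,255,0,0,0,0,255,0,0,0,0,255])

```text
time: 10.25
position: [0.5867, -0.2327, 0.1601]
ee_rot: [0.991, -0.134, -0.0, -0.0]
force: [0.6, 0.6, -1.2]
gripper_width: 0.0164
```

```bash
cat > look.py <<'E'
import sys
from h import *
n=sys.argv[1]
s=bot.read_state();im=bot.camera('wrist')[:,:,::-1];cv2.imwrite(f'pics/{n}.png',im)
np.save(n+'.npy',s,allow_pickle=True)
print(s['time'],s['position'],s['force'],s['torque'],s['gripper_width'],R.from_quat(s['ee_rot']).as_matrix()[:,2])
crop(im,285,165,355,235,8,n+'c.png')
E
python3 look.py w10
```

```text
10.25 [ 0.58671924 -0.23266925  0.160143  ] [ 0.64500839  0.60491263 -1.24122526] [ 0.07041712 -0.04956903  0.00105094] 0.016384716432570764 [-2.53090110e-04  1.42852659e-04 -9.99999958e-01]
```

View pics/w10c.png

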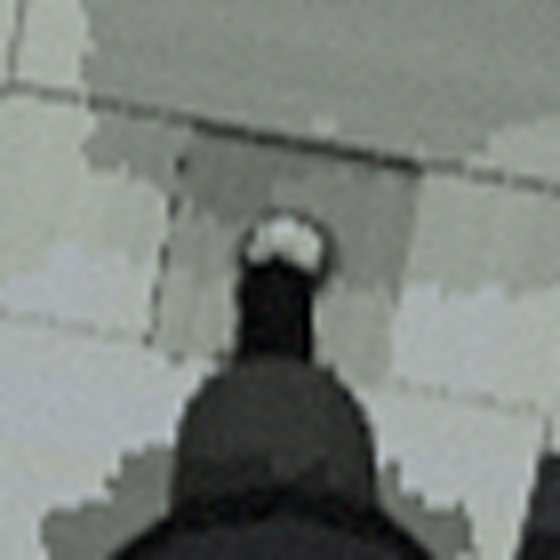

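Run:
```python
from h import *
s=np.load('w10.npy',allow_pickle=True).item();C=cam('wrist',s)
Rm=R.from_quat(s['ee_rot']).as_matrix();p=s['position']
g=lambda x,y:((x+.5)/8-.5+285,(y+.5)/8-.5+165)
b=atz(C,g(285,254),.049);print('bush tool',Rm.T@(b-p),b)
for zt in (.098,.100,.102,.104): print(zt,Rm.T@(atz(C,g(276,293),p[2]-zt)-p))
for i in range(2):
  s2=bot.read_state();print(s2['time'],s2['position'],s2['force'])
```

```text
bush tool [ 0.00033667 -0.00011505  0.11114292] [ 0.58704626 -0.23263207  0.049     ]
0.098 [-0.00056003 -0.0006569   0.09800021]
0.1 [-5.57822382e-04  3.94028644e-05  1.00000159e-01]
0.102 [-0.00055561  0.00073571  0.10200011]
0.104 [-0.0005534   0.00143202  0.10400006]
10.3 [ 0.58683543 -0.23269583  0.16029542] [ 0.1746491   0.43807987 -1.20927602]
10.3 [ 0.58683543 -0.23269583  0.16029542] [ 0.1746491   0.43807987 -1.20927602]
```

Call:
move_arm(moves=[0.0028,-0.001,0,0,255,0,0,0.01,0,255,0,0,0,0,255])

```text
time: 10.68
position: [0.5875, -0.2324, 0.1569]
ee_rot: [0.991, -0.134, -0.0, -0.0]
force: [-0.5, -0.1, -2.4]
gripper_width: 0.0164
```

```bash
python3 look.py w11
```

```text
10.675 [ 0.5874641  -0.2324427   0.15691182] [-0.48865244 -0.14657359 -2.38557398] [-0.02418772 -0.018579   -0.01680039] 0.01639286047466009 [-5.69789295e-04  2.84536546e-04 -9.99999797e-01]
```

View pics/w11c.png

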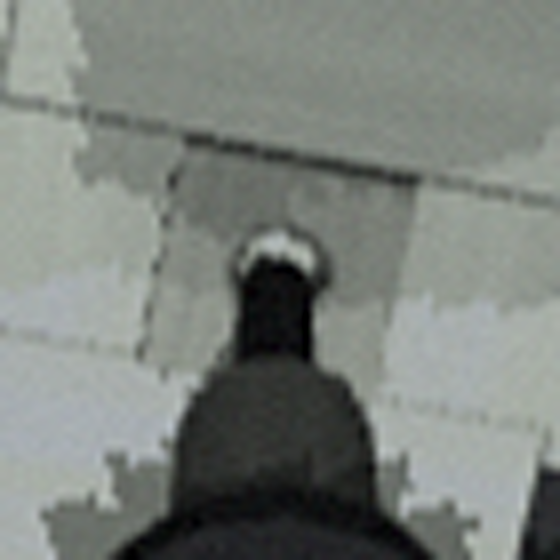

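Call:
move_arm(moves=[0.001,0,0.005,0,255,0,0,0.005,0,255,0,0,0,0,255])

```text
time: 11.1
position: [0.5879, -0.2325, 0.1541]
ee_rot: [0.991, -0.134, -0.0, -0.0]
force: [-0.1, 0.7, -1.9]
gripper_width: 0.0161
```

```bash
python3 look.py w12
```

```text
11.1 [ 0.58787749 -0.2325494   0.15408182] [-0.08999696  0.7238667  -1.87136654] [0.00438727 0.05107968 0.05027148] 0.016137835206731933 [-2.81639629e-04  1.98644765e-04 -9.99999941e-01]
```

View pics/w12c.png

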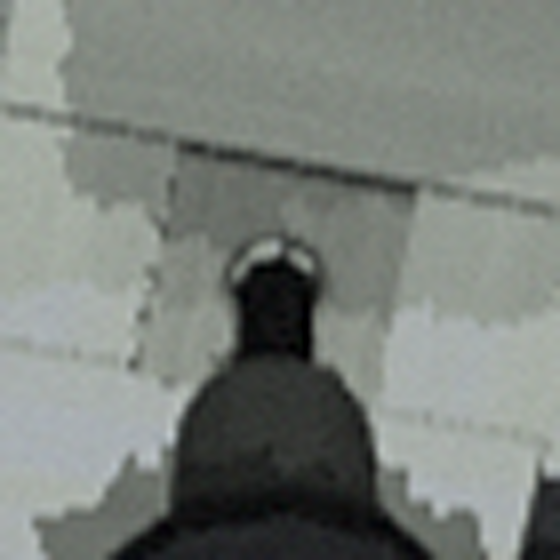

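Call:
move_arm(moves=[0,0.001,0.005,0,255,0,0,0.005,0,255,0,0,0,0,255])

```text
time: 11.52
position: [0.5878, -0.2329, 0.1511]
ee_rot: [0.991, -0.134, -0.0, -0.0]
force: [0.3, -0.5, -1.1]
gripper_width: 0.0162
```

```bash
python3 look.py w13
```

```text
11.525 [ 0.58776322 -0.23286936  0.1510789 ] [ 0.347708   -0.51398728 -1.09301776] [-0.00943566 -0.02825212  0.07859362] 0.01622773382388436 [-3.01867746e-04  1.82581219e-04 -9.99999938e-01]
```

View pics/w13c.png

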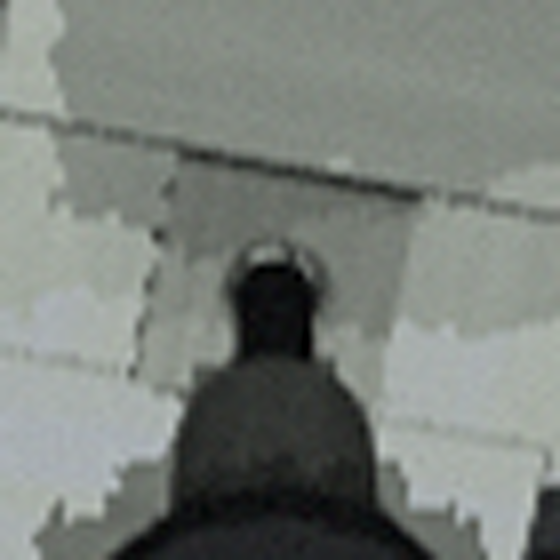

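Call:
move_arm(moves=[0,0,0.003,0,255,0,0,0.003,0,255,0,0,0.003,0,255,0,0,0,0,255])

```text
time: 12.08
position: [0.5878, -0.2329, 0.1484]
ee_rot: [0.991, -0.134, -0.0, -0.0]
force: [-0.4, -0.2, -1.3]
gripper_width: 0.0166
```

```bash
python3 look.py w14
```

```text
12.075 [ 0.58780084 -0.2328768   0.14844154] [-0.40062405 -0.18722703 -1.25684563] [-0.02818746  0.01801933  0.01975903] 0.016620233188504245 [-2.29595286e-04  1.13404709e-04 -9.99999967e-01]
```

View pics/w14c.png

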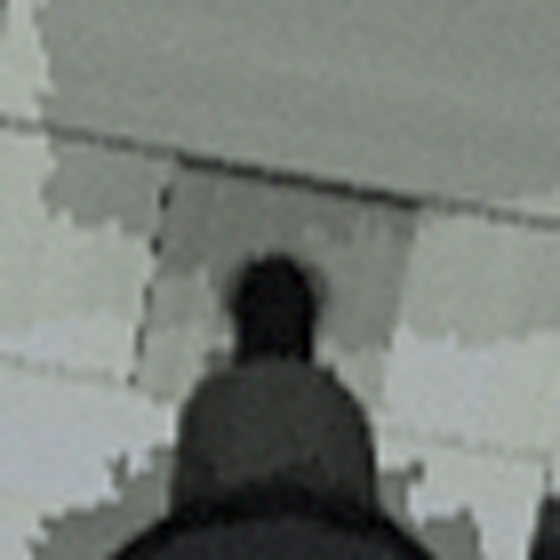

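The nose is in the bush and centred, with no side force. I'm lowering in small steps until it touches the bar.

Call:
move_arm(moves=[0,0,0.003,0,255,0,0,0.003,0,255,0,0,0.003,0,255])

```text
time: 12.5
position: [0.5879, -0.2329, 0.1458]
ee_rot: [0.991, -0.134, -0.0, -0.0]
force: [-0.1, -0.5, -1.9]
gripper_width: 0.0164
```

Call:
move_arm(moves=[0,0,0.003,0,255,0,0,0.003,0,255,0,0,0.003,0,255])

```text
time: 12.88
position: [0.5879, -0.2329, 0.1432]
ee_rot: [0.991, -0.134, 0.0, 0.0]
force: [-0.6, 0.1, 0.6]
gripper_width: 0.0163
```

Call:
move_arm(moves=[0,0,0.003,0,255,0,0,0,0,255])

```text
time: 13.12
position: [0.588, -0.2329, 0.1424]
ee_rot: [0.991, -0.134, 0.0, 0.0]
force: [-0.7, -1.4, 0.5]
gripper_width: 0.0165
```

Call:
move_arm(moves=[0,0,0.002,0,255])

```text
time: 13.25
position: [0.588, -0.233, 0.1419]
ee_rot: [0.991, -0.134, 0.0, 0.0]
force: [-1.0, 0.3, 0.2]
gripper_width: 0.0161
```

Call:
move_arm(moves=[0,0,0.002,0,255])

```text
time: 13.38
position: [0.588, -0.233, 0.1412]
ee_rot: [0.991, -0.134, 0.0, 0.0]
force: [0.3, -1.0, 0.2]
gripper_width: 0.0164
```

```bash
python3 look.py w15
```

```text
13.375 [ 0.58797961 -0.23295644  0.14119229] [ 0.34811522 -0.97892779  0.19744645] [ 0.04623134  0.11283777 -0.03137398] 0.016381558654574368 [ 2.27606633e-04 -1.61169963e-04 -9.99999961e-01]
```

View pics/w15c.png

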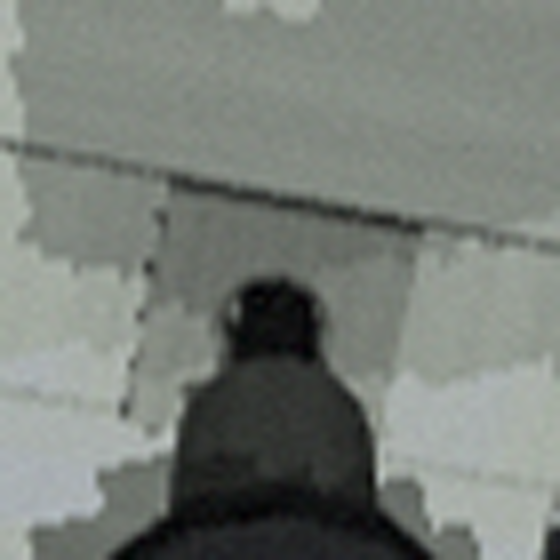

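Call:
move_arm(moves=[0,0,0.002,0,255])

```text
time: 13.55
position: [0.588, -0.233, 0.1406]
ee_rot: [0.991, -0.134, 0.0, 0.0]
force: [-1.1, -0.6, 0.4]
gripper_width: 0.0163
```

Call:
move_arm(moves=[0,0,0.001,0,255])

```text
time: 13.68
position: [0.5879, -0.233, 0.1402]
ee_rot: [0.991, -0.134, 0.0, 0.0]
force: [-0.0, 0.9, 1.1]
gripper_width: 0.0162
```

Call:
move_arm(moves=[0,0,0.001,0,255])

```text
time: 13.8
position: [0.588, -0.233, 0.1399]
ee_rot: [0.991, -0.134, 0.0, 0.0]
force: [-0.3, -0.7, 0.2]
gripper_width: 0.0164
```

Call:
move_arm(moves=[0,0,0.001,0,255])

```text
time: 13.92
position: [0.588, -0.233, 0.1396]
ee_rot: [0.991, -0.134, 0.0, 0.0]
force: [-0.6, 0.7, 0.2]
gripper_width: 0.0162
```

Call:
move_arm(moves=[0,0,0.001,0,255])

```text
time: 14.05
position: [0.588, -0.233, 0.1393]
ee_rot: [0.991, -0.134, 0.0, 0.0]
force: [0.1, 1.1, 1.7]
gripper_width: 0.0166
```

Call:
move_arm(moves=[0,0,0.001,0,255])

```text
time: 14.18
position: [0.5879, -0.2329, 0.139]
ee_rot: [0.991, -0.134, 0.0, 0.0]
force: [0.5, 0.0, 1.7]
gripper_width: 0.0165
```

Call:
move_arm(moves=[0,0,0.001,0,255])

```text
time: 14.3
position: [0.588, -0.233, 0.1388]
ee_rot: [0.991, -0.134, 0.0, 0.0]
force: [-1.2, 0.8, 2.6]
gripper_width: 0.0162
```

Call:
move_arm(moves=[0,0,0.001,0,255])

```text
time: 14.42
position: [0.588, -0.233, 0.1386]
ee_rot: [0.991, -0.134, 0.0, 0.0]
force: [-0.1, 0.3, 2.7]
gripper_width: 0.0163
```

Force is now rising. Continuing with single small steps.

Call:
move_arm(moves=[0,0,0.001,0,255])

```text
time: 14.55
position: [0.588, -0.233, 0.1384]
ee_rot: [0.991, -0.134, 0.0, 0.0]
force: [-1.0, -0.2, 4.5]
gripper_width: 0.0165
```

Call:
move_arm(moves=[0,0,0.001,0,255])

```text
time: 14.68
position: [0.5881, -0.233, 0.1382]
ee_rot: [0.991, -0.134, 0.0, 0.0]
force: [-0.6, 0.8, 4.6]
gripper_width: 0.0165
```

Call:
move_arm(moves=[0,0,0.001,0,255])

```text
time: 14.8
position: [0.5881, -0.233, 0.138]
ee_rot: [0.991, -0.134, 0.0, 0.0]
force: [-1.3, 1.2, 5.9]
gripper_width: 0.0162
```

Call:
move_arm(moves=[0,0,0.001,0,255])

```text
time: 14.92
position: [0.5882, -0.233, 0.1379]
ee_rot: [0.991, -0.134, 0.0, 0.0]
force: [-0.5, 0.2, 7.0]
gripper_width: 0.0162
```

Call:
move_arm(moves=[0,0,0.001,0,255])

```text
time: 15.05
position: [0.5882, -0.233, 0.1378]
ee_rot: [0.991, -0.134, 0.001, 0.0]
force: [-1.8, 0.8, 7.4]
gripper_width: 0.0166
```

Call:
move_arm(moves=[0,0,0.001,0,255])

```text
time: 15.18
position: [0.5883, -0.2331, 0.1376]
ee_rot: [0.991, -0.134, 0.001, 0.0]
force: [-0.5, 0.7, 8.0]
gripper_width: 0.0162
```

Call:
move_arm(moves=[0,0,0.001,0,255])

```text
time: 15.3
position: [0.5883, -0.2331, 0.1375]
ee_rot: [0.991, -0.134, 0.001, 0.0]
force: [-1.2, 2.0, 10.8]
gripper_width: 0.0161
```

Call:
move_arm(moves=[0,0,0.001,0,255])

```text
time: 15.42
position: [0.5883, -0.2331, 0.1373]
ee_rot: [0.991, -0.134, 0.001, 0.0]
force: [-1.6, 0.7, 10.7]
gripper_width: 0.0165
```

Call:
move_arm(moves=[0,0,0.001,0,255])

```text
time: 15.55
position: [0.5884, -0.2331, 0.1372]
ee_rot: [0.991, -0.134, 0.001, 0.0]
force: [-2.0, 1.3, 11.9]
gripper_width: 0.0163
```

Call:
move_arm(moves=[0,0,0.001,0,255])

```text
time: 15.68
position: [0.5885, -0.2331, 0.137]
ee_rot: [0.991, -0.134, 0.001, 0.0]
force: [-2.5, 1.1, 10.0]
gripper_width: 0.0166
```

Call:
move_arm(moves=[-0.001,0,0.001,0,255])

```text
time: 15.8
position: [0.5884, -0.2331, 0.1366]
ee_rot: [0.991, -0.134, 0.001, 0.0]
force: [-0.6, -0.1, 9.0]
gripper_width: 0.0166
```

Call:
move_arm(moves=[0,0,0,0,255])

```text
time: 15.92
position: [0.5883, -0.2331, 0.1363]
ee_rot: [0.991, -0.134, 0.001, 0.0]
force: [0.1, 0.8, 6.1]
gripper_width: 0.0161
```

Call:
move_arm(moves=[0,0,0,0,255])

```text
time: 16.05
position: [0.5884, -0.2332, 0.1361]
ee_rot: [0.991, -0.134, 0.001, 0.0]
force: [-1.3, 0.2, 9.4]
gripper_width: 0.0164
```

Run:
```python
from h import *
for i in range(5):
  s2=bot.read_state();print(s2['time'],s2['position'],s2['force'],s2['tau'][:3])
  im=bot.camera('wrist')[:,:,::-1]
cv2.imwrite('pics/w16.png',im);crop(im,270,165,370,265,6,'w16c.png')
```

```text
16.05 [ 0.58844141 -0.2332242   0.13614723] [-1.29980836  0.15882584  9.39482721] [  0.10940678 -50.64970493  22.15809703]
16.1 [ 0.58839417 -0.23327535  0.13613049] [-1.00459478  1.02403554  8.22293615] [-3.43572360e-02 -5.01746714e+01  2.20677513e+01]
16.15 [ 0.58838306 -0.23322454  0.13611612] [-0.11720581  1.0277607   8.92415432] [ -0.23463137 -50.36097407  22.02857673]
16.2 [ 0.5885121  -0.23326633  0.13613306] [-0.14737234  0.79500122  7.36998665] [ -0.11788133 -50.34004211  22.06833065]
16.25 [ 0.58846159 -0.23326142  0.13612569] [ 0.27085016 -0.08881765  4.70012228] [ -0.12044595 -50.26962876  22.31788158]
```

View pics/w16c.png

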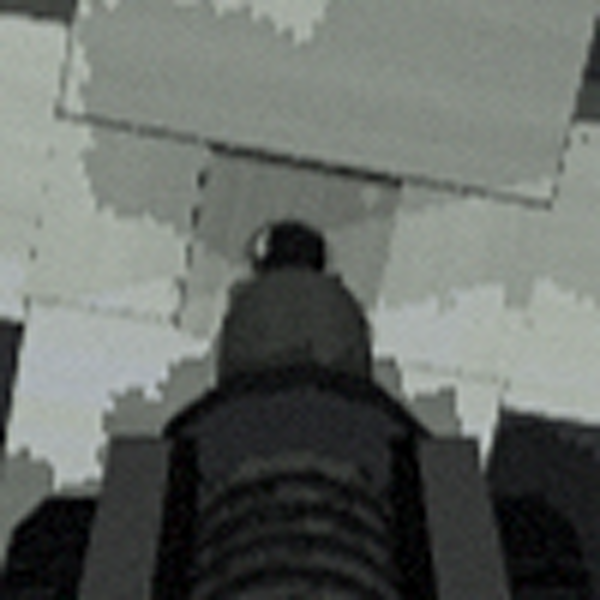

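The push peaked at about 12 N (baseline-corrected) and then fell as the tool sank 1 mm, so it is past the trip point. The force is still well above the valley of about 4 N, though. I'll add one tiny step to confirm the snap.

Call:
move_arm(moves=[0,0,0.001,0,255])

```text
time: 16.42
position: [0.5883, -0.2333, 0.1358]
ee_rot: [0.991, -0.134, 0.001, 0.0]
force: [-0.2, 0.6, 6.0]
gripper_width: 0.0159
```

```bash
cat > fz.py <<'E'
from h import *
a=[]
for i in range(4):
  s=bot.read_state();a.append(np.r_[s['position'],s['force']]);bot.camera('wrist')
print(s['time'],np.round(np.mean(a,0),5),[round(x[5],1) for x in a])
E
python3 fz.py
```

```text
16.575 [ 0.58831 -0.23329  0.13565  0.18054 -0.09774  5.03425] [np.float64(6.0), np.float64(5.3), np.float64(4.6), np.float64(4.2)]
```

Call:
move_arm(moves=[0,0,0.001,0,255])

```text
time: 16.75
position: [0.5882, -0.2332, 0.1349]
ee_rot: [0.991, -0.134, 0.001, 0.0]
force: [0.5, -0.2, 4.1]
gripper_width: 0.0164
```

```bash
python3 fz.py
```

```text
16.9 [ 0.58815 -0.23318  0.13486  0.97658 -0.3174   4.59044] [np.float64(4.1), np.float64(5.4), np.float64(4.5), np.float64(4.4)]
```

It snapped: the tool sank 0.8 mm on a 0.3 mm command with only about 5 N on it. Easing off now and withdrawing straight up.

Call:
move_arm(moves=[0,0,-0.008,0,255,0,0,-0.01,0,255,0,0,-0.015,0,255,0,0,-0.02,0,255,0,0,-0.03,0,255])

```text
time: 17.58
position: [0.5872, -0.2325, 0.1593]
ee_rot: [0.991, -0.134, -0.001, -0.0]
force: [0.2, -0.3, -0.7]
gripper_width: 0.016
```

Call:
move_arm(moves=[0,0,-0.06,0,255,0,0,-0.1,0,255,0,0,-0.1,0,255,0,0,-0.12,0,255,0,0,0,0,255])

```text
time: 18.2
position: [0.5892, -0.2336, 0.2771]
ee_rot: [0.991, -0.134, 0.003, 0.001]
force: [-0.7, -0.4, -1.9]
gripper_width: 0.0159
```

Run:
```python
from h import *
s=bot.read_state();im=bot.camera('wrist')[:,:,::-1];cv2.imwrite('pics/w17.png',im)
np.save('w17.npy',s,allow_pickle=True)
print(s['time'],s['position'],s['force'],s['gripper_width'])
crop(im,270,140,370,280,5,'w17c.png')
plan([0.5915,0.2752,0.28],-15.4,n=11)
```

```text
18.2 [ 0.58915926 -0.23362058  0.27705182] [-0.7408497  -0.4325576  -1.89792068] 0.015893242286695936
from [ 0.5883 -0.2332  0.2748] yaw -15.43 d [0.0032 0.5084 0.0052] dyaw 0.03 rows 11
-0.04, -0.1488, -0.0018, -0.0, 0
-0.04, -0.1488, -0.0018, -0.0, 0
-0.04, -0.1488, -0.0018, -0.0, 0
-0.04, -0.1488, -0.0018, -0.0, 0
-0.04, -0.1488, -0.0018, -0.0, 0
-0.04, -0.1488, -0.0018, -0.0, 0
-0.04, -0.1488, -0.0018, -0.0, 0
-0.04, -0.1488, -0.0018, -0.0, 0
-0.04, -0.1488, -0.0018, -0.0, 0
-0.04, -0.1488, -0.0018, -0.0, 0
-0.04, -0.1488, -0.0018, -0.0, 0
```

View pics/w17c.png

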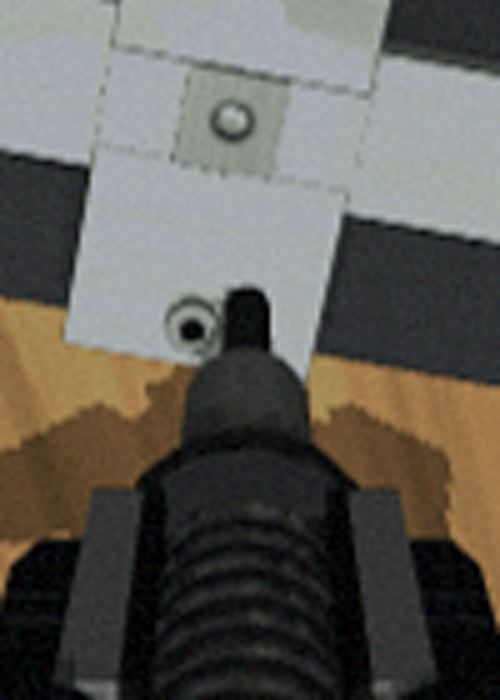

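Call:
move_arm(moves=[-0.016,-0.06,0,0,255,-0.035,-0.13,-0.005,0,255,-0.043,-0.16,-0.005,0,255,-0.043,-0.16,-0.005,0,255,-0.043,-0.16,-0.005,0,255])

```text
time: 18.88
position: [0.5875, -0.0218, 0.2777]
ee_rot: [0.991, -0.134, -0.002, -0.0]
force: [-0.1, 0.3, -2.0]
gripper_width: 0.0163
```

Call:
move_arm(moves=[-0.043,-0.16,0,0,255,-0.043,-0.16,0,0,255,-0.043,-0.16,0,0,255,-0.043,-0.16,0,0,255,-0.043,-0.16,0,0,255])

```text
time: 19.5
position: [0.5888, 0.2263, 0.2776]
ee_rot: [0.991, -0.134, -0.002, 0.0]
force: [0.4, 0.2, -1.3]
gripper_width: 0.0163
```

Call:
move_arm(moves=[-0.035,-0.13,0,0,255,-0.01,-0.037,0,0,255,0,0,0,0,255,0,0,0,0,255])

```text
time: 20.0
position: [0.5907, 0.2747, 0.2789]
ee_rot: [0.991, -0.135, -0.0, 0.0]
force: [-0.3, 0.3, -1.9]
gripper_width: 0.0163
```

Run:
```python
from h import *
s=bot.read_state();im=bot.camera('wrist')[:,:,::-1];cv2.imwrite('pics/w18.png',im)
np.save('w18.npy',s,allow_pickle=True)
print(s['time'],s['position'],s['force'],s['gripper_width'])
C=cam('wrist',s);print(proj(C,[.5927,.2751,.09]))
crop(im,275,125,365,225,6,'w18c.png')
plan([0.5927,0.2755,0.205],-15.4,n=4)
```

```text
20.0 [0.59065699 0.27467693 0.27887242] [-0.26478595  0.32301256 -1.89399946] 0.01625085375872184
[321.47417582 171.29886234]
from [0.5909 0.2744 0.2791] yaw -15.52 d [ 0.0018  0.0011 -0.0741] dyaw 0.12 rows 4
0.0012, -0.0013, 0.0618, -0.0001, 0
0.0012, -0.0013, 0.0618, -0.0001, 0
0.0012, -0.0013, 0.0618, -0.0001, 0
0.0012, -0.0013, 0.0618, -0.0001, 0
```

View pics/w18c.png

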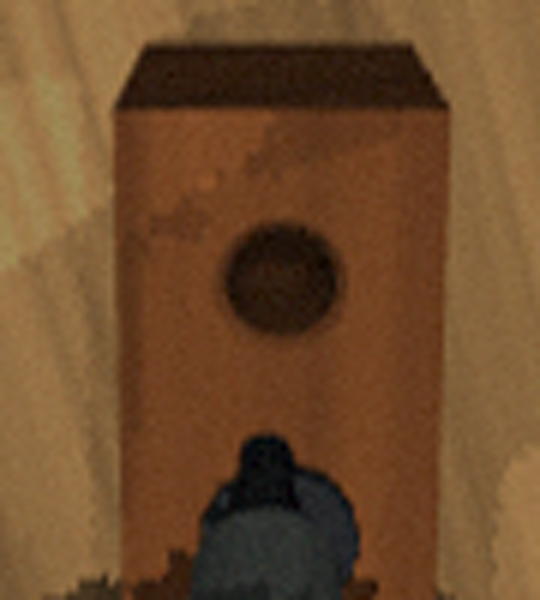

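Call:
move_arm(moves=[0.006,-0.004,0.07,0,255,0,0,0.07,0,255,0,0,0.06,0,255,0,0,0.03,0,255,0,0,0,0,255])

```text
time: 20.68
position: [0.5929, 0.2755, 0.21]
ee_rot: [0.991, -0.135, -0.0, 0.0]
force: [0.3, 0.5, -1.3]
gripper_width: 0.0163
```

```bash
python3 look.py w19; python3 -c "
from h import *
plan([.593,.2752,.195],-15.4,n=1)"
```

```text
20.675 [0.59291178 0.27549508 0.21003477] [ 0.32973407  0.53258258 -1.33467572] [ 0.0049864  -0.0257134  -0.04379315] 0.01631067645758447 [-1.01889660e-03 -3.61501214e-04 -9.99999416e-01]
from [0.5933 0.2758 0.2108] yaw -15.47 d [-0.0003 -0.0006 -0.0158] dyaw 0.07 rows 1
-0.0004, 0.0023, 0.0526, -0.0002, 0
```

View pics/w19c.png

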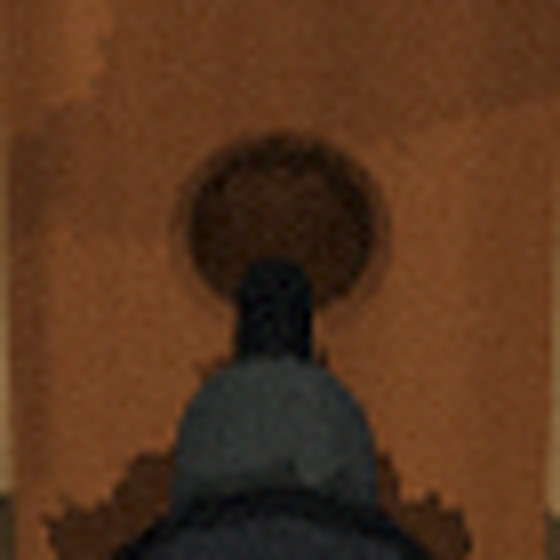

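Call:
move_arm(moves=[0.0023,0.001,0.02,0,255,0,0,0.04,0,255,0,0,0.04,0,255,0,0,0.03,0,255,0,0,0,0,255])

```text
time: 21.35
position: [0.5929, 0.2757, 0.17]
ee_rot: [0.991, -0.134, -0.001, 0.001]
force: [0.6, 0.4, -1.9]
gripper_width: 0.0164
```

```bash
python3 look.py w20; python3 -c "
from h import *
plan([.593,.2752,.165],-15.4,n=1)"
```

```text
21.35 [0.59288975 0.27567425 0.17001208] [ 0.56665895  0.36645706 -1.89789757] [-0.00623588 -0.009792    0.04847515] 0.016443240281570345 [-2.15423152e-03 -7.28801401e-04 -9.99997414e-01]
from [0.5933 0.2758 0.1708] yaw -15.42 d [-0.0003 -0.0006 -0.0058] dyaw 0.02 rows 1
-0.0005, 0.0023, 0.0194, -0.0001, 0
```

View pics/w20c.png

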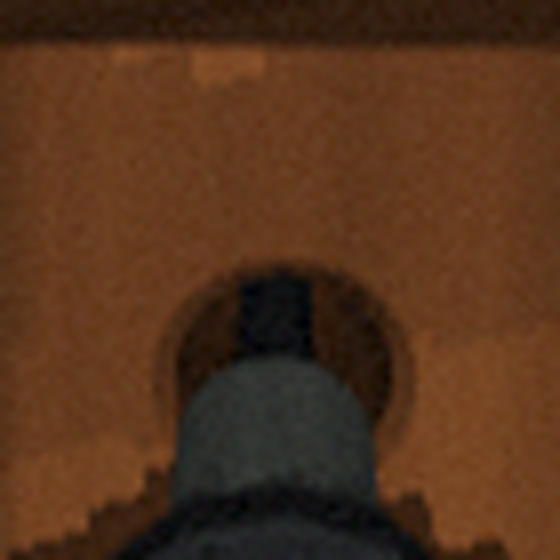

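Run:
```python
from h import *
s=np.load('w20.npy',allow_pickle=True).item();C=cam('wrist',s)
Rm=R.from_quat(s['ee_rot']).as_matrix();p=s['position']
G=lambda uv:((uv[0]-285+.5)*8-.5,(uv[1]-165+.5)*8-.5)
for z in (.04,.06,.071,.08,.1): print(z,G(proj(C,p+Rm@[0,0,z])),G(proj(C,p+Rm@[0,-.008,z])))
h=np.array([.5927,.2751,.09]);print('hole',G(proj(C,h)),Rm.T@(h-p))
for a in (0,90,180,270):
  print(a,G(proj(C,h+.0095*(np.cos(np.radians(a))*Rm[:,0]+np.sin(np.radians(a))*Rm[:,1]))))
g=lambda x,y:((x+.5)/8-.5+285,(y+.5)/8-.5+165)
for z in (.065,.068,.071): print(z,Rm.T@(atz(C,g(275,447),p[2]-z)-p))
```

```text
0.04 (np.float64(284.982204115011), np.float64(570.8277513264488)) (np.float64(285.0345444650775), np.float64(466.5911984317506))
0.06 (np.float64(283.78048277317066), np.float64(460.2396815089878)) (np.float64(283.81277119442893), np.float64(364.782087863553))
0.071 (np.float64(283.21316064094435), np.float64(408.0320212276956)) (np.float64(283.2371068794164), np.float64(316.81257231985114))
0.08 (np.float64(282.7897324483556), np.float64(369.0661604293034)) (np.float64(282.80792115379836), np.float64(281.0489670393042))
0.1 (np.float64(281.95888000319974), np.float64(292.6071969292891)) (np.float64(281.96693338955674), np.float64(210.9703212438592))
hole (np.float64(284.187700260421), np.float64(374.468843058527)) [0.00012046 0.00050198 0.0800127 ]
0 (np.float64(394.574049681793), np.float64(374.3609395756016))
90 (np.float64(284.14828655090196), np.float64(476.31237913842006))
180 (np.float64(173.80472858976373), np.float64(374.57674323967603))
270 (np.float64(284.2281767566701), np.float64(269.8791062271953))
0.065 [-0.00068481  0.00096844  0.06500269]
0.068 [-0.0006829  0.0022228  0.0680043]
0.071 [-0.000681    0.00347716  0.0710059 ]
```

Call:
move_arm(moves=[0.0025,0.0015,0,0,255,0,0,0.01,0,255,0,0,0.02,0,255,0,0,0.02,0,255,0,0,0,0,255])

```text
time: 22.02
position: [0.5937, 0.2751, 0.1554]
ee_rot: [0.991, -0.134, -0.001, 0.0]
force: [0.4, -0.2, -1.2]
gripper_width: 0.0162
```

```bash
python3 look.py w21
```

```text
22.025 [0.59365895 0.27505498 0.1554421 ] [ 0.39786744 -0.22724722 -1.17973738] [0.04094567 0.05843595 0.03582422] 0.016228865397954984 [-1.55365411e-03 -5.06507073e-04 -9.99998665e-01]
```

View pics/w21c.png

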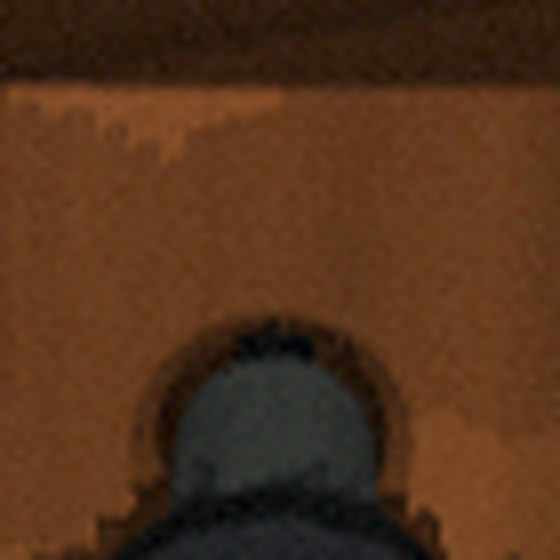

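Well centred in the hole with no contact force. Continuing down, with the last part slow.

Call:
move_arm(moves=[0,0,0.02,0,255,0,0,0.03,0,255,0,0,0.03,0,255,0,0,0.015,0,255,0,0,0,0,255])

```text
time: 22.7
position: [0.5939, 0.2751, 0.1272]
ee_rot: [0.991, -0.134, -0.0, 0.0]
force: [0.5, 0.5, -1.5]
gripper_width: 0.0163
```

Call:
move_arm(moves=[0,0,0.01,0,255,0,0,0.008,0,255,0,0,0.005,0,255,0,0,0,0,255])

```text
time: 23.2
position: [0.5942, 0.2752, 0.1209]
ee_rot: [0.991, -0.134, -0.0, 0.0]
force: [0.1, -0.2, -1.0]
gripper_width: 0.0163
```

Call:
move_arm(moves=[-0.001,0,0.004,0,255,0,0,0.003,0,255,0,0,0.002,0,255,0,0,0,0,255])

```text
time: 23.7
position: [0.5939, 0.2753, 0.1182]
ee_rot: [0.991, -0.134, -0.0, 0.0]
force: [0.4, 0.6, -0.9]
gripper_width: 0.0164
```

```bash
python3 look.py w22
```

```text
23.7 [0.59391755 0.27531443 0.11822508] [ 0.43852285  0.60027098 -0.92941703] [-0.0006395  -0.00237306 -0.02032883] 0.01636139079496422 [-8.97983175e-05 -2.60269225e-05 -9.99999996e-01]
```

View pics/w22.png

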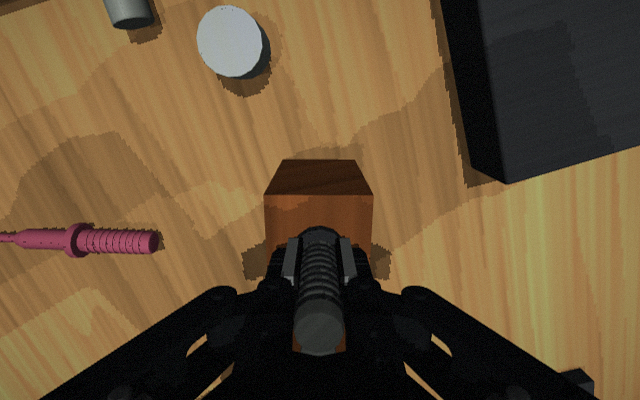

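Almost seated. I'll step down 0.6 mm at a time until the collar bears.

Call:
move_arm(moves=[0,0,0.002,0,255,0,0,0.001,0,255,0,0,0,0,255])

```text
time: 24.12
position: [0.5939, 0.2753, 0.1174]
ee_rot: [0.991, -0.134, -0.0, 0.0]
force: [0.0, -0.0, -2.2]
gripper_width: 0.0162
```

Call:
move_arm(moves=[0,0,0.001,0,255,0,0,0,0,255])

```text
time: 24.38
position: [0.5939, 0.2754, 0.1171]
ee_rot: [0.991, -0.134, 0.0, -0.0]
force: [-0.2, 0.8, -1.1]
gripper_width: 0.0164
```

Call:
move_arm(moves=[0,0,0.001,0,255,0,0,0,0,255])

```text
time: 24.62
position: [0.594, 0.2753, 0.1169]
ee_rot: [0.991, -0.134, 0.0, -0.0]
force: [-0.2, -0.7, -0.8]
gripper_width: 0.0164
```

Call:
move_arm(moves=[0,0,0.001,0,255,0,0,0,0,255])

```text
time: 24.88
position: [0.594, 0.2753, 0.1169]
ee_rot: [0.991, -0.134, 0.0, -0.0]
force: [-1.5, -0.8, 3.6]
gripper_width: 0.0161
```

The collar bears at z = 0.1169, the same height as at the grasp, with a light push. Releasing now.

Call:
move_arm(moves=[0,0,-0.001,0,200,0,0,0,0,160,0,0,0,0,90,0,0,0,0,0,0,0,0,0,0], newtons=20)

```text
time: 25.5
position: [0.594, 0.2754, 0.1167]
ee_rot: [0.991, -0.134, 0.0, -0.0]
force: [0.4, -0.1, -0.5]
gripper_width: 0.0835
```

Call:
move_arm(moves=[0,0,0,0,0,0,0,0,0,0])

```text
time: 25.75
position: [0.594, 0.2753, 0.1168]
ee_rot: [0.991, -0.134, 0.0, -0.0]
force: [0.6, -0.2, 0.0]
gripper_width: 0.0854
```

```bash
python3 look.py w23
```

```text
25.75 [0.59397365 0.27534079 0.1168059 ] [ 0.55834022 -0.19255221  0.03511618] [ 0.00564917 -0.05052852 -0.01224109] 0.08538058813980218 [ 7.30400529e-05  3.57697249e-05 -9.99999997e-01]
```

View pics/w23.png

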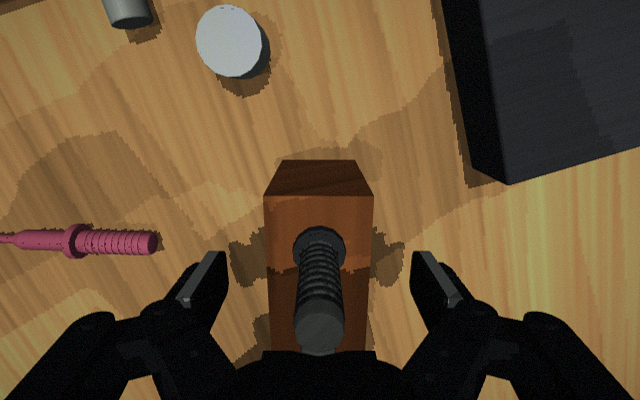

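The fingers are fully open and the punch stands free at (320,250–330). Rising straight up.

Call:
move_arm(moves=[0,0,-0.03,0,0,0,0,-0.06,0,0,0,0,-0.1,0,0,0,0,-0.12,0,0,0,0,-0.12,0,0])

```text
time: 26.42
position: [0.5941, 0.2754, 0.2486]
ee_rot: [0.991, -0.134, 0.001, -0.0]
force: [0.3, 0.3, -0.8]
gripper_width: 0.0857
```

Call:
move_arm(moves=[0,0.12,-0.03,0,0,0,0.12,0,0,0,0,0,0,0,0,0,0,0,0,0])

```text
time: 26.92
position: [0.5753, 0.2063, 0.2559]
ee_rot: [0.991, -0.134, 0.001, -0.001]
force: [0.1, -0.7, -0.0]
gripper_width: 0.0851
```

Run:
```python
from h import *
s=bot.read_state();im=bot.camera('wrist')[:,:,::-1];cv2.imwrite('pics/w24.png',im)
a=bot.camera('scene')[:,:,::-1];cv2.imwrite('pics/s24.png',a);crop(a,350,170,450,260,7,'s24c.png')
b=bot.camera('top')[:,:,::-1];cv2.imwrite('pics/t24.png',b);crop(b,230,175,310,235,9,'t24c.png')
print(s['time'],s['position'],s['force'])
```

```text
26.925 [0.57526347 0.20626971 0.25593901] [ 0.11971585 -0.69476611 -0.02846878]
```

View pics/w24.png

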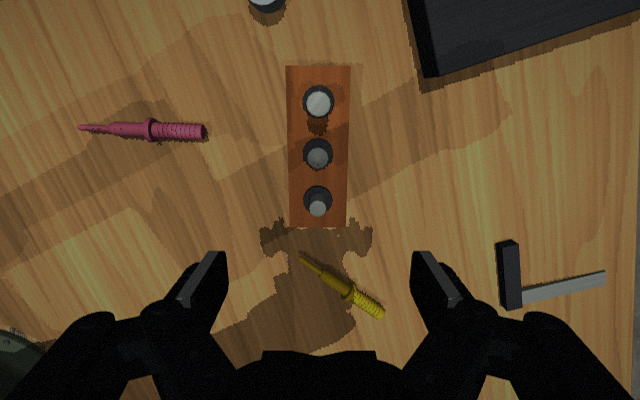

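View pics/s24c.png

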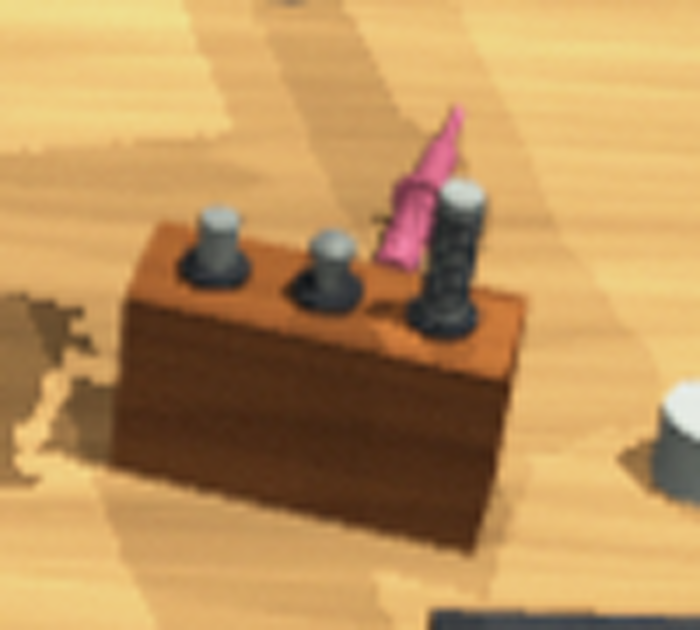

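View pics/t24.png

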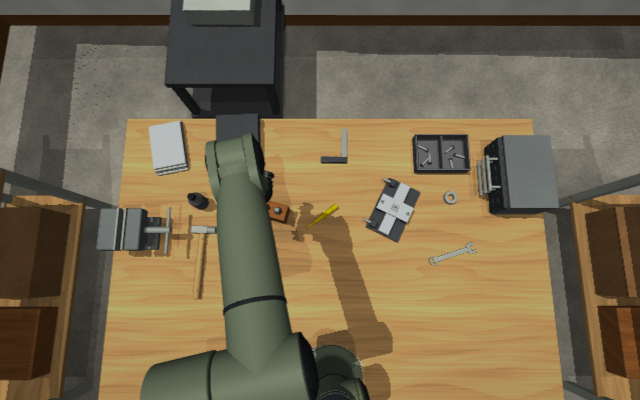

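The punch stands seated and upright. Its top is at crop (462,190), against (461,190) at the start, and the collar sits on the stand. The neighbours and everything else look unmoved, and the arm is clear.

```bash
python3 -c "
from workcell import bot
print(bot.finish_job())"
```

```text
the job is handed in; nothing more can be done
None
```

I took the punch from the left-hand (+y) stand hole, set its nose in the guide bush and pressed it until it tripped. I eased off, put it back in the same hole and handed the job in at about 27 s.

- **Trip:** there is no direct trip signal, so I read it from force and height. The push peaked at about 12–13 N (allowing for an offset of about -1.4 N in the reading). The tool then sank about 2.3 mm as the push fell to about 6 N.
- **Not a clean drop:** after the first fall in force the reading stayed at about 9 N. I gave two more 0.3 mm steps to be sure of the snap, so easing off came slightly after the peak. The force never exceeded about 14 N, and at the bottom the plunger may have been close to its end stop.
- **Side force:** it reached about 2.5 N near the peak, and I corrected it with a 0.3 mm shift.
- **Return:** the collar met the stand at a tool height of 0.1169 m, the same as at pick-up, with about 4–5 N. After release, the scene and wrist pictures show the punch upright and seated where it started. The drift, the scriber and the other bystanders in view look unmoved.
- **Disagreement:** heights measured with the wrist camera came out 2–3 mm low against the text. I therefore aligned the nose with the bush by comparing the two directly in each picture.

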